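Lay the roller in its V-cradle and chock it

TASK

Lift the steel roller off the sloping rest and lay it gently in the V-cradle, level and centred over both saddles. Then stand the loose chock in the lane in front of it, sloping face first, and push it up against the roller without lifting the roller off its seat. Let go, and leave the other things where they are.

Things in the scene. Friction and masses are not known exactly. Their poses are not given: they have to be found in the camera images.
- roller_mid (a point): Steel roller to be moved, 0.6 to 0.9 kg: barrel 44.5 mm in diameter, 190 mm long, with a black stub (30 mm diameter, 49 mm long) at its +y end and a thin stub (21 mm, 19 mm long) at -y. This point: middle of the barrel, on its axis y, near the centre of mass. At the start it lies in the sloping rest, +y pointing up the slope at 30 degrees, this point 100 mm above the work surface.
- rest: Sloping rest, fixed: base plate 235 x 90 mm and a rail inclined at 30 degrees with two V saddles 66 mm either side of the roller's middle (110 mm between them open for fingers, 40 mm deep below the roller's axis) and an end stop at the low end. Origin: at the work surface below the roller's middle; x level, the way the roller rises (away from the robot), z up.
- cradle: V-cradle, fixed: plate 145 x 180 mm, 8 mm thick, origin at the work surface below the seated roller's middle; x level to its back (away from the robot), y along the seated roller, z up. Two saddles, 16 mm wide, at y = +-66 mm: back flank steep (60 degrees), up to 48 mm high, front flank shallow (20 degrees), so the roller could roll out to -x. 116 mm between saddles are open for fingers.
- cradle_seat (a point): Where the roller's middle (point roller_mid) is when it is seated and centred in the cradle: 38 mm above the cradle's origin, 30 mm above its plate; axes as body cradle; either end of the roller may point to +y. The chock lane lies on the plate in front: between two guide strips 5 mm high with 45 mm between them, parallel to x, middle at y = 0, from x = -93 to -29 mm.
- chock_mid (a point): Loose chock, 0.2 kg: 64 mm long (x), 36 mm wide (y), 46 mm high, with a black rubber face at its +x end that slopes 65 degrees from level. This point: middle of its solid block (32 mm long, upright sides 36 mm apart to grip), 23 mm above its underside. In the lane and touching the seated roller this point is at x = -54, y = 0, z = -7 mm from cradle_seat. A 5 N push is plenty.
- chock_toe (a point): Toe of the chock: foot of its sloping face, on its underside; 43 mm ahead (+x) of and 23 mm below point chock_mid. At x = -11 mm from point cradle_seat when the chock touches the seated roller.
- bolt: Bystander: hexagon bolt lying down, 57 mm long along its y, 16 mm high. Origin below its middle.
- nylon_block: Bystander: small white nylon block, 44 mm long (y), 22 mm wide and 18 mm high. Origin at the centre of its underside.
Things that resemble listed ones, but are neither listed nor needed, are in the scene too. There is more than one size of the part that bears chock_mid; the job needs the largest.

How it is judged (in metres and radians):
On the way, in this order (a step that is already met when the one before it is completed fails the run):
1. The roller lies in both saddles of the V-cradle, level and centred, and the fingers have let go of it (x of roller_mid in the frame of cradle_seat between -0.005 and 0.005 m and y of roller_mid in the frame of cradle_seat between -0.015 and 0.015 m and z of roller_mid in the frame of cradle_seat between -0.004 and 0.004 m and angle between the y axis of roller_mid and the y axis of cradle_seat, either way round below 0.05 rad and contact force between the fingers and roller below 0.3 N), for 0.2 s.
2. The chock stands in its lane with its sloping face against the roller (x of chock_toe in the frame of cradle_seat between -0.0156 and -0.004 m and y of chock_toe in the frame of cradle_seat between -0.008 and 0.008 m and y of chock_mid in the frame of cradle_seat between -0.008 and 0.008 m and z of chock_mid in the frame of cradle_seat between -0.011 and -0.003 m and angle between chock_mid's own z axis and vertical below 0.07 rad and x of roller_mid in the frame of cradle_seat between -0.005 and 0.005 m and y of roller_mid in the frame of cradle_seat between -0.015 and 0.015 m and z of roller_mid in the frame of cradle_seat between -0.004 and 0.004 m and angle between the y axis of roller_mid and the y axis of cradle_seat, either way round below 0.05 rad), for 0.2 s.
At the end, for the whole second after the job is handed in: The roller rests in both saddles (within 5 mm across, 4 mm in height, 15 mm along, 3 degrees) and the chock stands upright in its lane (within 8 mm of its middle) with its sloping face within 5 mm of the roller; both released and still (all of step 2 and linear speed of each of roller, chock below 0.02 m/s); the robot touches nothing.
It fails at once if The roller falls or is slammed into the cradle (faster than 0.5 m/s within 25 mm above its seat) (horizontal distance between roller_mid and cradle_seat below 0.04 m and z of roller_mid in the frame of cradle_seat below 0.025 m and linear speed of roller above 0.5 m/s).
It fails at once if A bystander (nylon block or bolt) is shifted or lifted by more than 40 mm (distance of any of nylon_block, bolt from where it was at the start of the episode above 0.04 m).
It also fails if it takes over 64 s, if anything falls off the work surface, if the arm or the gripper's body presses on something with over 40 N, if the wrist force passes 120 N, or if a joint passes its speed limit or range.

ROBOT

A 6-joint arm with a two-finger parallel gripper is mounted at the origin on a cart in front of the work surface, level with it; the furniture and walls round the work are solid. World frame = base frame: x ahead of the robot, y to its left, z up, the work surface at z = 0. Lengths are in mm, angles in rad, forces in N, time in s.
With the tool pointing down it reaches from about 225 to 725 mm from the base axis. Payload 3.1 kg.
Tool frame: the origin (TCP) lies midway between the tips of the shut fingers; the grasp point (between the pads) lies 19 mm behind it (bot.tcp_to_grasp is the distance from the TCP to the grasp point, in mm); z points along the fingers, y is the direction in which the jaws open and shut (so a half turn about z gives the same grasp; the last joint's range is limited). The gripper opens to 85 mm and grips with 20 to 120 N. Pads are 22 mm wide; open, the fingers measure 114 mm over their backs; the gripper's body (76 mm by 85 mm) begins 54 mm behind the grasp point. The pads swing forward as they close: fully open they stand 13 mm farther back than shut.
Start: joints at [1.218, 0.048, 0.099, 1.622, 0, 1.443], TCP at [117.036, 511.781, 231.312] pointing down, gripper open.
Joint ranges: [-2.91, 2.91], [-0.99, 1.94], [-1.21, 1.42], [-2.12, 2.29], [-1.49, 1.47], [-3.14, 3.14]. Speed limits (rad/s): [2.79, 2.79, 3.14, 3.14, 3.14, 3.14].

INTERFACE

Orientations are given as a unit quaternion [x, y, z, w].
In Python, from plant import bot gives the robot as it stands.
- The arm moves only by the tool play_rows, never from a script. Its argument "plan" is a list that holds one entry, the list of rows, each a list of 7 numbers: the shift along the tool's x, y, z in m, then the turn, a rotation vector about the tool's x, y, z in degrees, then the closure, from 0 (fully open) to 1 (shut). A call has exactly 8 rows; each row shifts and turns the pose as measured when the row begins, along the tool's axes as they then stand; what a row does not reach is not made up. A row lasts 1/12 s, in which the tool goes at most 41.7 mm and 7.16 degrees, less where a joint would pass 70% of its speed; a pose out of reach is approached as far as the arm can. A call with a gripper value outside its range is refused whole. The fingers move at their own pace and stop on an object; the grip force is fixed at half the most. Time passes only in rows, so rows that do not move let the fingers close, or fill a call up. It gives the time, the measured TCP pose, the force and the opening at its end, in the units of the state.
- bot.sense(): the state, without advancing time (a new reading comes with each control period).
- bot.capture(name): name is "scene" or "top" or "wrist"; returns a dict with "frame" (384x512x3 uint8, red, green, blue), "fx", "fy", "cx", "cy" (pixels), "camera_from_world" (4x4, takes a point from world to camera coordinates). Camera axes: x right, y up, looking along -z (the intrinsics and any distortion apply to the point x, -y, -z); pixel columns grow to the right and rows downward; lengths in mm; the calibration is good to about 2 mm. A picture is of the moment at which its call begins. There is no depth.
- bot.job_done(): hands the job in, once; it reports no verdict.
The state is a dict: "t": time; "qpos": joint angles; "joint_vel": joint speeds; "tau": joint torques, N m; "tcp_pos": TCP position; "tool_rot": TCP orientation; "contact_force": force on the tool from outside, world axes, zero at the start; "torque": the same for the moment, N m; "opening": finger opening in mm.
Only numpy, scipy, OpenCV 4.12 (cv2) and the standard library are available. Lean on these libraries where they do the work, as an engineer would, in place of code of your own. Each camera call takes 0.05 s, during which the arm holds its last target.

## Working session

There is one attempt and no reset: what is moved stays moved. The work goes in short steps, Python scripts to look and compute and a tool call to move; the robot and the scene stay as the last step left them, time stands still between calls to the robot, and variables do not carry over. Pictures are saved under pics/ and viewed, and the job is handed in when it is done.

Besides the shell and the picture viewer there is one more tool, called after "Request:" as a command line: name --argument value ..., lists and objects as JSON in quotes. play_rows: Moves the arm, as the interface text tells. Its arguments: {"type":"object","properties":{"plan":{"type":"array","items":{"type":"array","items":{"type":"array","items":{"type":"number"}}}}},"required":["plan"]}

```bash
ls; mkdir -p pics
cat > h.py <<'E'
import numpy as np, cv2
from plant import bot
def cap(n,name):
    c=bot.capture(n); cv2.imwrite(f'pics/{name}.png',c['frame'][:,:,::-1]); 
    np.savez(f'pics/{name}.npz',**{k:np.array(v) for k,v in c.items()}); return c
E
python3 - <<'E'
from h import *
for n in ['scene','top','wrist']:
    c=cap(n,n+'0'); print(n,[c[k] for k in c if k not in('frame',)])
print(bot.sense(), bot.tcp_to_grasp)
E
```

```text
pics
scene [436.5400024814971, 436.5400024814971, 257.73967849893387, 193.67894453067032, array([[ 5.81410551e-01, -8.13567015e-01, -8.39539577e-03,
        -3.55179585e+02],
       [ 3.99284939e-01,  2.76325446e-01,  8.74194364e-01,
        -2.31916431e+02],
       [-7.08895838e-01, -5.11617982e-01,  4.85503586e-01,
        -9.14105359e+02],
       [ 0.00000000e+00,  0.00000000e+00,  0.00000000e+00,
         1.00000000e+00]])]
top [368.23570867133446, 368.23570867133446, 259.21222955352096, 193.02142476544722, array([[ 3.30916259e-03, -9.99889482e-01, -1.44938753e-02,
        -6.55047072e+01],
       [ 9.92954446e-01,  1.56869514e-03,  1.18486319e-01,
        -4.79105300e+02],
       [-1.18450488e-01, -1.47838484e-02,  9.92849898e-01,
        -1.18494997e+03],
       [ 0.00000000e+00,  0.00000000e+00,  0.00000000e+00,
         1.00000000e+00]])]
wrist [287.80058211203294, 287.80058211203294, 256.3812298643005, 188.9491969790179, array([[ 2.22780939e-01,  9.74867184e-01, -1.62052916e-03,
        -5.23365555e+02],
       [-9.22429894e-01,  2.10259310e-01, -3.23904481e-01,
         4.1
[... 178 characters left out ...]
+00]])]
{'t': 0.15, 'qpos': array([ 1.21821709e+00,  4.85980591e-02,  9.79638158e-02,  1.62201835e+00,
       -1.03085891e-05,  1.44299313e+00]), 'joint_vel': array([-0.00032894, -0.00201199,  0.00407889,  0.00042825, -0.00241269,
        0.00023167]), 'tau': array([ 1.20768458e-03, -3.39260244e+01,  3.20423520e+01,  1.54063781e-02,
       -1.73308727e-04, -6.02999165e-06]), 'tcp_pos': array([116.86627357, 511.33514837, 230.38006281]), 'tool_rot': array([ 1.12151519e-01,  9.93690684e-01, -9.02715334e-04, -2.15785852e-04]), 'contact_force': array([ 0.05021366, -0.76383313, -0.47842265]), 'torque': array([ 0.06082759, -0.03702376, -0.01609159]), 'opening': 85.39310519275797} 18.700000000000003
```

View pics/scene0.png

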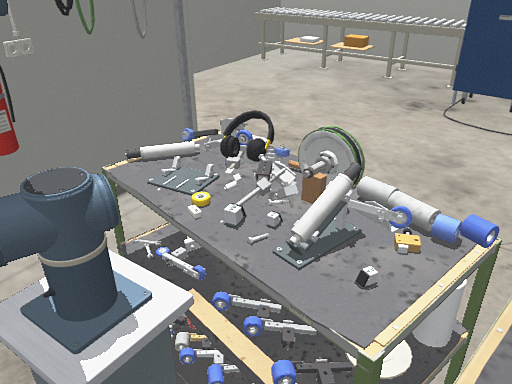

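View pics/top0.png

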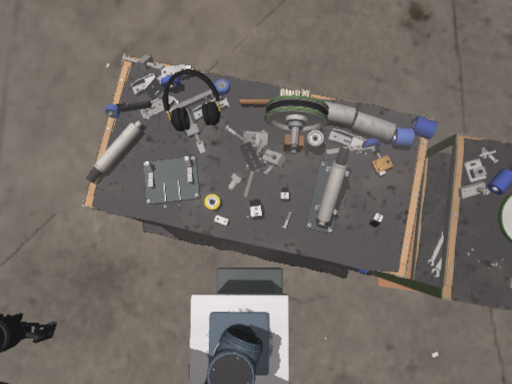

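View pics/wrist0.png

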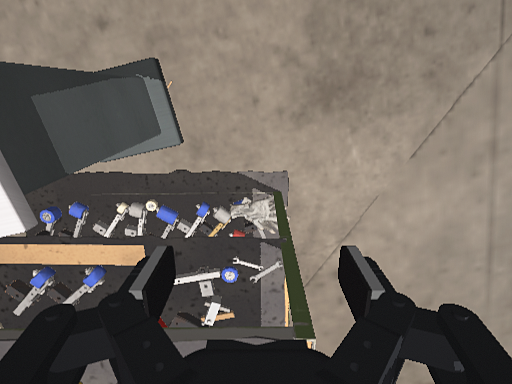

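Run:
```python
import cv2
t=cv2.imread('pics/top0.png'); s=cv2.imread('pics/scene0.png')
a=cv2.resize(t[140:250,80:240],(800,550),interpolation=cv2.INTER_CUBIC); cv2.imwrite('pics/tc1.png',a)
a=cv2.resize(t[135:245,235:395],(800,550),interpolation=cv2.INTER_CUBIC); cv2.imwrite('pics/tc2.png',a)
a=cv2.resize(s[140:300,140:390],(800,512),interpolation=cv2.INTER_CUBIC); cv2.imwrite('pics/sc1.png',a)
```

```text
(no output)
```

View pics/tc1.png

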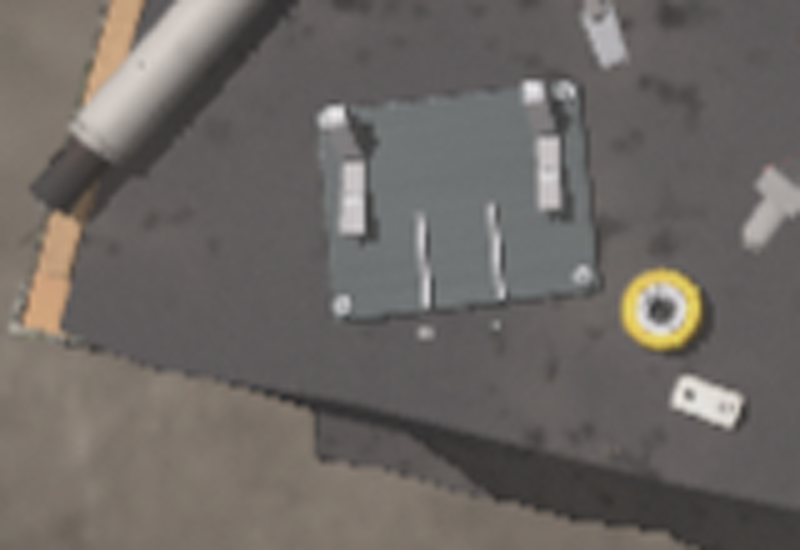

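View pics/tc2.png

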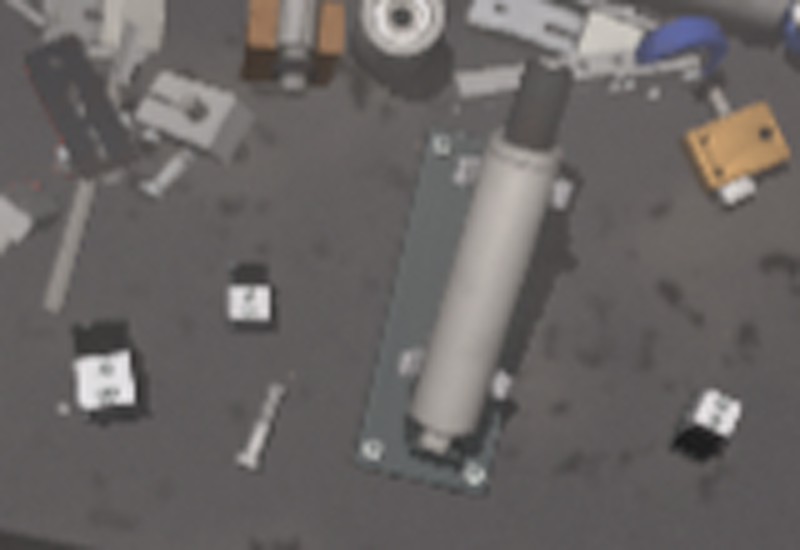

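View pics/sc1.png

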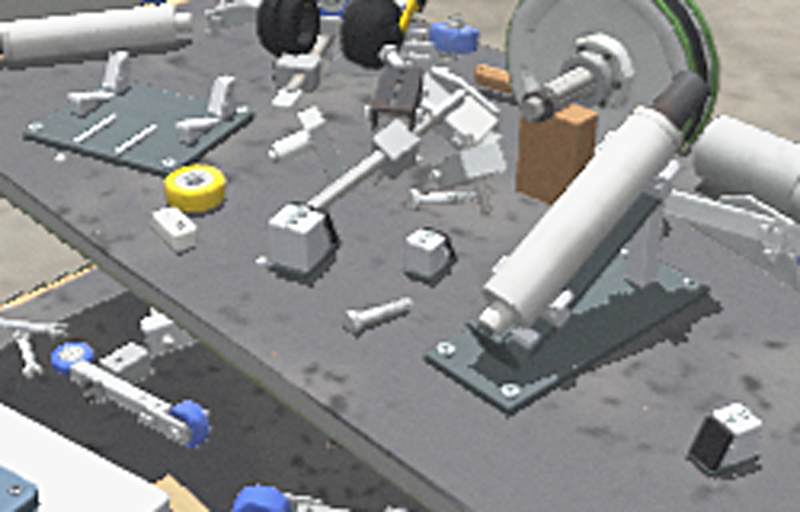

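```bash
cat >> h.py <<'E'
def L(name):
    d=np.load(f'pics/{name}.npz'); return d
def ray(c,u,v):
    M=np.array(c['camera_from_world']);R=M[:3,:3];t=M[:3,3]
    o=-R.T@t; d=R.T@np.array([(u-c['cx'])/c['fx'],-(v-c['cy'])/c['fy'],-1.]); return o,d/np.linalg.norm(d)
def onz(c,u,v,z):
    o,d=ray(c,u,v); return o+d*(z-o[2])/d[2]
def proj(c,p):
    M=np.array(c['camera_from_world']); q=M[:3,:3]@np.array(p)+M[:3,3]
    return np.array([c['cx']+c['fx']*q[0]/-q[2], c['cy']+c['fy']*q[1]/q[2]])
def tri(rs):
    A=np.zeros((3,3));b=np.zeros(3)
    for o,d in rs:
        P=np.eye(3)-np.outer(d,d);A+=P;b+=P@o
    p=np.linalg.solve(A,b); return p,[np.linalg.norm((np.eye(3)-np.outer(d,d))@(p-o)) for o,d in rs]
E
python3 - <<'E'
from h import *
c=L('top0'); s=L('scene0')
tc1=lambda u,v:(80+(u+.5)/5-.5,140+(v+.5)/5-.5)
tc2=lambda u,v:(235+(u+.5)/5-.5,135+(v+.5)/5-.5)
sc=lambda u,v:(140+(u+.5)/3.2-.5,140+(v+.5)/3.2-.5)
print('cradle corners',[onz(c,*tc1(*p),8).round(0) for p in [(322,110),(577,80),(598,290),(338,320)]])
print('strips',[onz(c,*tc1(*p),13).round(0) for p in [(420,212),(427,304),(490,205),(502,298)]])
print('rest corners',[onz(c,*tc2(*p),8).round(0) for p in [(428,128),(358,462),(487,490)]])
a=tri([ray(c,*tc2(525,150)),ray(s,*sc(660,120))]);print('barrel top end',a)
a=tri([ray(c,*tc2(447,425)),ray(s,*sc(503,300))]);print('barrel low end',a)
for p in [(105,380),(249,303),(718,410)]: print('chock top',p,[onz(c,*tc2(*p),z).round(0) for z in (25,46)])
E
```

```text
cradle corners [array([589., 328.,   8.]), array([609., 155.,   8.]), array([466., 137.,   8.]), array([445., 311.,   8.])]
strips [array([518., 257.,  13.]), array([456., 250.,  13.]), array([523., 210.,  13.]), array([460., 200.,  13.])]
rest corners [array([ 594., -270.,    8.]), array([ 369., -220.,    8.]), array([ 351., -304.,    8.])]
barrel top end (array([ 550.80203768, -306.76446384,  156.3209918 ]), [np.float64(3.133940830734195), np.float64(3.1339408307340983)])
barrel low end (array([ 390.83532652, -269.93108298,   65.74116949]), [np.float64(0.36283657269025804), np.float64(0.3628365726901957)])
chock top (105, 380) [array([421., -53.,  25.]), array([420., -53.,  46.])]
chock top (249, 303) [array([ 473., -147.,   25.]), array([ 470., -146.,   46.])]
chock top (718, 410) [array([ 403., -453.,   25.]), array([ 402., -446.,   46.])]
```

Run:
```python
from h import *
for n,(x0,y0,w,h,k) in {'top0':(300,140,70,90,6),'scene0':(270,150,110,110,5)}.items():
    c=L(n); im=c['frame'][:,:,::-1]
    a=cv2.resize(im[y0:y0+h,x0:x0+w],None,fx=k,fy=k,interpolation=cv2.INTER_CUBIC)
    h_=np.radians(-13); ax=np.array([np.cos(h_)*.866,np.sin(h_)*.866,.5])
    for m,col in (((468,-288,100),(0,0,255)),((468,-288,111),(0,255,0))):
        side=np.cross(ax,[0,0,1]);side/=np.linalg.norm(side);up=np.cross(side,ax)
        for e in (-95,95):
            pts=[proj(c,np.array(m)+ax*e+22.25*(side*np.cos(t)+up*np.sin(t))) for t in np.linspace(0,6.28,40)]
            pts=((np.array(pts)+.5-[x0,y0])*k).astype(np.int32)
            cv2.polylines(a,[pts],True,col,1)
    cv2.imwrite(f'pics/ov_{n}.png',a); print(n, c['camera_from_world'][:3,:3].T@-c['camera_from_world'][:3,3])
```

```text
top0 [ 335.58860126  -82.26401832 1232.29546036]
scene0 [-348.89958823 -692.5507224   643.55959302]
```

View pics/ov_top0.png

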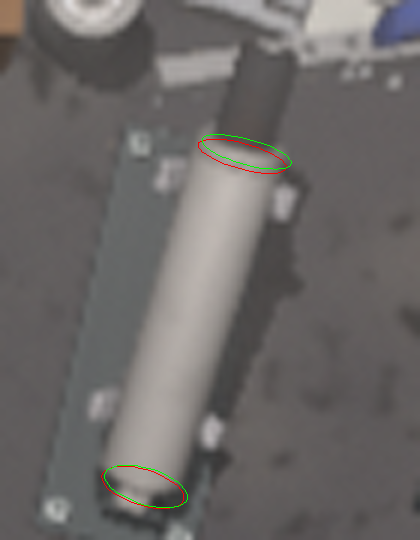

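View pics/ov_scene0.png

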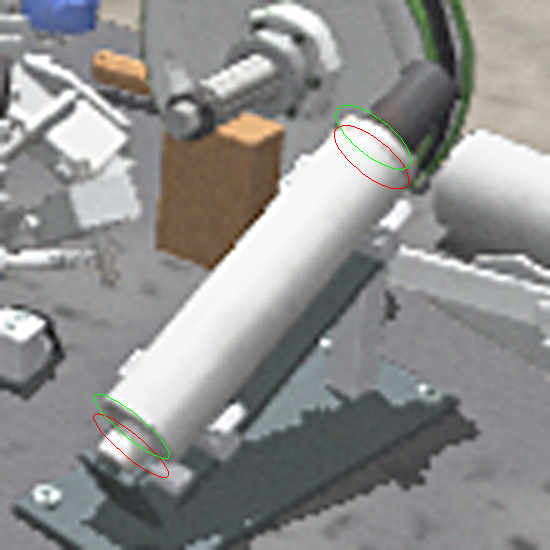

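```bash
cat >> h.py <<'E'
from scipy.spatial.transform import Rotation as R_, Slerp
def pose():
    s=bot.sense(); return np.array(s['tcp_pos']),R_.from_quat(s['tool_rot']),s
def frame(z,x):
    z=np.array(z,float);z/=np.linalg.norm(z);x=np.array(x,float);x-=z*(x@z);x/=np.linalg.norm(x)
    return R_.from_matrix(np.stack([x,np.cross(z,x),z],1))
def rows(p1,r1,p0=None,r0=None,n=None,vmax=38.,amax=6.5):
    if p0 is None: p0,r0,_=pose()
    p1=np.array(p1,float)
    d=np.linalg.norm(p1-p0); a=np.degrees((r0.inv()*r1).magnitude())
    if n is None: n=int(max(1,np.ceil(d/vmax),np.ceil(a/amax)))
    sl=Slerp([0,1],R_.concatenate([r0,r1]))
    print(f'dist {d:.1f} ang {a:.1f} n {n}')
    for i in range(n):
        a0=sl(i/n);a1=sl((i+1)/n)
        t=a0.inv().apply((p1-p0)/n)/1000; w=np.degrees((a0.inv()*a1).as_rotvec())
        print([*[float(round(x,4)) for x in t],*[float(round(x,2)) for x in w]])
E
python3 - <<'E'
from h import *
p,r,s=pose()
hd=np.radians(-13);u=np.array([np.cos(hd),np.sin(hd),0]);ax=u*.866+np.array([0,0,.5]);z=u*.5-np.array([0,0,.866])
G=np.array([469,-283,102]); rt=frame(z,-ax)
w=np.array([320,150,260]); rows(w,r); rows(G-110*z,rt,w,r)
E
```

```text
dist 415.6 ang 0.0 n 11
[-0.0253, -0.0279, -0.0026, 0.0, 0.0, 0.0]
[-0.0253, -0.0279, -0.0026, 0.0, 0.0, 0.0]
[-0.0253, -0.0279, -0.0026, 0.0, 0.0, 0.0]
[-0.0253, -0.0279, -0.0026, 0.0, 0.0, 0.0]
[-0.0253, -0.0279, -0.0026, 0.0, 0.0, 0.0]
[-0.0253, -0.0279, -0.0026, 0.0, 0.0, 0.0]
[-0.0253, -0.0279, -0.0026, 0.0, 0.0, 0.0]
[-0.0253, -0.0279, -0.0026, 0.0, 0.0, 0.0]
[-0.0253, -0.0279, -0.0026, 0.0, 0.0, 0.0]
[-0.0253, -0.0279, -0.0026, 0.0, 0.0, 0.0]
[-0.0253, -0.0279, -0.0026, 0.0, 0.0, 0.0]
dist 435.9 ang 30.0 n 12
[-0.0156, -0.0324, 0.0053, -0.01, -2.5, 0.01]
[-0.0153, -0.0324, 0.006, -0.01, -2.5, 0.01]
[-0.0151, -0.0324, 0.0066, -0.01, -2.5, 0.01]
[-0.0148, -0.0324, 0.0073, -0.01, -2.5, 0.01]
[-0.0144, -0.0324, 0.0079, -0.01, -2.5, 0.01]
[-0.0141, -0.0324, 0.0085, -0.01, -2.5, 0.01]
[-0.0137, -0.0324, 0.0091, -0.01, -2.5, 0.01]
[-0.0133, -0.0324, 0.0097, -0.01, -2.5, 0.01]
[-0.0129, -0.0324, 0.0103, -0.01, -2.5, 0.01]
[-0.0124, -0.0324, 0.0108, -0.01, -2.5, 0.01]
[-0.0119, -0.0324, 0.0114, -0.01, -2.5, 0.01]
[-0.0114, -0.0324, 0.0119, -0.01, -2.5, 0.01]
```

Candidates for the chock: white blocks with black faces at top-view pixels (256,209), (285,196), (376,219); the first is the largest (about 12 px wide vs 8). Roller: the one at (333,190) in the rest (not the loose one at (118,152), nor the big one at (365,122)).

Request:
play_rows --plan '[[[-0.025,-0.028,-0.003,0,0,0,0],[-0.025,-0.028,-0.003,0,0,0,0],[-0.025,-0.028,-0.003,0,0,0,0],[-0.025,-0.028,-0.003,0,0,0,0],[-0.025,-0.028,-0.003,0,0,0,0],[-0.025,-0.028,-0.003,0,0,0,0],[-0.025,-0.028,-0.003,0,0,0,0],[-0.025,-0.028,-0.003,0,0,0,0]]]'

```text
t: 0.82
tcp_pos: [263.0, 242.9, 247.9]
tool_rot: [0.104, 0.995, -0.005, -0.003]
contact_force: [1.1, -0.1, -0.2]
opening: 85.7
```

Request:
play_rows --plan '[[[-0.025,-0.028,-0.003,0,0,0,0],[-0.025,-0.028,-0.003,0,0,0,0],[-0.02,-0.032,0,0,-2.5,0,0],[-0.016,-0.034,0.005,0,-2.5,0,0],[-0.015,-0.034,0.006,0,-2.5,0,0],[-0.015,-0.034,0.007,0,-2.5,0,0],[-0.015,-0.034,0.007,0,-2.5,0,0],[-0.014,-0.034,0.008,0,-2.5,0,0]]]'

```text
t: 1.48
tcp_pos: [360.2, -54.7, 233.4]
tool_rot: [0.101, 0.986, -0.021, 0.134]
contact_force: [1.9, -0.7, -0.0]
opening: 85.3
```

Request:
play_rows --plan '[[[-0.014,-0.034,0.008,0,-3,0,0],[-0.013,-0.034,0.009,0,-3,0,0],[-0.013,-0.034,0.009,0,-3,0,0],[-0.012,-0.034,0.01,0,-3,0,0],[-0.012,-0.034,0.01,0,-3,0,0],[0,0,0,0,0,0,0],[0,0,0,0,0,0,0],[0,0,0,0,0,0,0]]]'

```text
t: 2.15
tcp_pos: [394.9, -253.4, 212.6]
tool_rot: [0.105, 0.957, -0.039, 0.268]
contact_force: [-0.0, 0.1, 0.1]
opening: 85.5
```

Run:
```python
from h import *
c=cap('wrist','w1')
p,r,s=pose()
hd=np.radians(-13);u=np.array([np.cos(hd),np.sin(hd),0]);ax=u*.866+np.array([0,0,.5]);z=u*.5-np.array([0,0,.866])
G=np.array([469,-283,102]); rt=frame(z,-ax)
print(s['t'],p,r.as_matrix().round(3),s['qpos']); rows(G-110*z,rt)
print(-c['camera_from_world'][:3,:3].T@c['camera_from_world'][:3,3])
```

```text
2.2 [ 395.12938281 -252.8158777   212.72424496] [[-0.835  0.22   0.504]
 [ 0.179  0.975 -0.13 ]
 [-0.521 -0.018 -0.854]] [-0.94398242 -0.66581743 -0.60083685  1.19667424  0.33890169 -0.65062764]
dist 31.1 ang 1.7 n 1
[-0.0121, -0.0126, 0.0257, -0.75, 1.38, 0.76]
[ 252.46037146 -220.40437484  290.56190629]
```

View pics/w1.png

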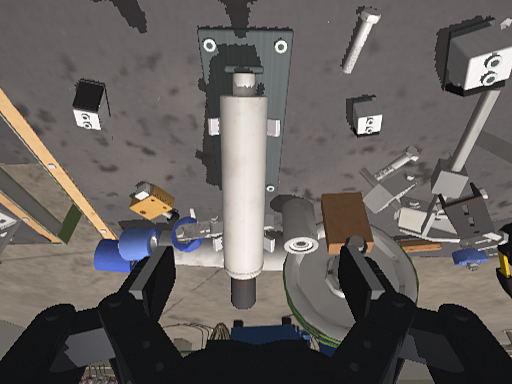

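Run:
```python
from h import *
from scipy.optimize import least_squares
c=L('wrist' if 0 else 'w1'); t=L('top0'); s=L('scene0')
a=cv2.resize(c['frame'][60:320,190:320,::-1],None,fx=2.3,fy=2.3,interpolation=cv2.INTER_CUBIC);cv2.imwrite('pics/w1c.png',a)
for n,cc in (('t',t),('w',c),('s',s)):
    f=cv2.cvtColor(np.ascontiguousarray(cc['frame']),cv2.COLOR_RGB2GRAY).astype(float)
    # cross-profiles of the barrel: edge positions along rows
    hd=np.radians(-13);ax=np.array([np.cos(hd)*.866,np.sin(hd)*.866,.5]);m=np.array([470,-282,103])
    for e in (-60,-20,20,50):
        q=proj(cc,m+ax*e);q2=proj(cc,m+ax*(e+1));d=(q2-q)/np.linalg.norm(q2-q);nn=np.array([-d[1],d[0]])
        ks=np.arange(-35,35.1,.5); xs=(q[0]+ks*nn[0]).astype(np.float32);ys=(q[1]+ks*nn[1]).astype(np.float32)
        pr=cv2.remap(f.astype(np.float32),xs[None],ys[None],cv2.INTER_LINEAR)[0]
        g=np.gradient(cv2.GaussianBlur(pr[None],(5,1),1)[0])
        i=np.argmax(g);j=np.argmin(g); print(n,e,'edges',ks[i],ks[j],'mid',(ks[i]+ks[j])/2,'nrm',nn.round(2))
```

```text
t -60 edges 9.0 11.5 mid 10.25 nrm [0.96 0.28]
t -20 edges -5.5 8.0 mid 1.25 nrm [0.96 0.28]
t 20 edges -5.5 8.0 mid 1.25 nrm [0.96 0.28]
t 50 edges -5.5 8.5 mid 1.5 nrm [0.96 0.28]
w -60 edges -31.5 -27.5 mid -29.5 nrm [-1. -0.]
w -20 edges -17.0 26.5 mid 4.75 nrm [-1. -0.]
w 20 edges -16.0 24.5 mid 4.25 nrm [-1. -0.]
w 50 edges -15.5 24.0 mid 4.25 nrm [-1. -0.]
s -60 edges 12.5 16.0 mid 14.25 nrm [0.77 0.64]
s -20 edges -7.0 -29.5 mid -18.25 nrm [0.77 0.64]
s 20 edges -7.0 -28.5 mid -17.75 nrm [0.77 0.64]
s 50 edges -7.0 -28.0 mid -17.5 nrm [0.77 0.64]
```

View pics/w1c.png

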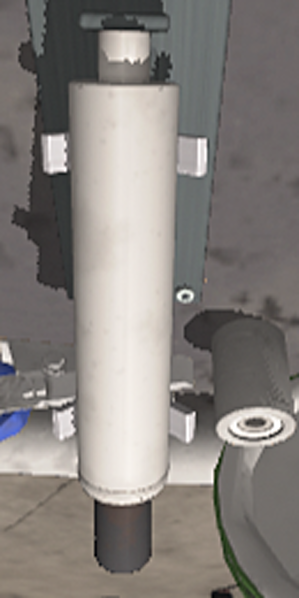

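Run:
```python
from h import *
c=L('w1'); t=L('top0')
hd=np.radians(-13);u=np.array([np.cos(hd),np.sin(hd),0]);n=np.array([-u[1],u[0],0]);m=np.array([470,-286.3,100])
def pl(cc,uv):
    o,d=ray(cc,*uv);return o+d*((m-o)@n)/(d@n)
def vplane(cc,uv):  # intersect w/ plane containing axis line (tilt 30) spanned by ax & n
    ax=u*.866+np.array([0,0,.5]);z=np.cross(ax,n);o,d=ray(cc,*uv);return o+d*((m-o)@z)/(d@z)
for zz in (100,):
  lo=vplane(c,(243.7,97));hi=vplane(c,(243.5,272.5));print('wrist',lo,hi,np.linalg.norm(hi-lo),(lo+hi)/2)
tt=lambda U,V:(300+(U+.5)/6-.5,140+(V+.5)/6-.5)
lo=vplane(t,tt(145,482));hi=vplane(t,tt(234,152));print('top',lo,hi,np.linalg.norm(hi-lo),(lo+hi)/2)
p=tri([ray(c,243.7,97),ray(t,*tt(145,482))]);q=tri([ray(c,243.5,272.5),ray(t,*tt(234,152))]);print(p,q)
```

```text
wrist [ 395.35583667 -269.05304168   55.76745975] [ 558.44988544 -307.60944632  152.52684932] 193.51652267868374 [ 476.90286106 -288.331244    104.14715453]
top [ 390.20826169 -270.84811011   53.10473432] [ 549.94305405 -302.85081971  147.12311957] 188.09262100300302 [ 470.07565787 -286.84946491  100.11392695]
(array([ 389.72300002, -268.03906626,   65.03861244]), [np.float64(0.8922672063424877), np.float64(0.8922672063424629)]) (array([ 547.61093588, -302.62663925,  157.29921287]), [np.float64(1.8481426041050995), np.float64(1.848142604105141)])
```

Run:
```python
from h import *
p,r,s=pose()
hd=np.radians(-13);u=np.array([np.cos(hd),np.sin(hd),0]);ax=u*.866+np.array([0,0,.5]);z=u*.5-np.array([0,0,.866])
G=np.array([471.5,-287,103.]); rt=frame(z,-ax)
w=G-80*z
rows(w,rt,n=2); rows(G+22*z,rt,w,rt)
```

```text
dist 60.6 ang 1.7 n 2
[-0.0073, -0.0078, 0.0283, -0.37, 0.69, 0.38]
[-0.0077, -0.0079, 0.0282, -0.37, 0.69, 0.38]
dist 102.0 ang 0.0 n 3
[-0.0, 0.0, 0.034, 0.0, 0.0, 0.0]
[-0.0, 0.0, 0.034, 0.0, 0.0, 0.0]
[-0.0, 0.0, 0.034, 0.0, 0.0, 0.0]
```

Request:
play_rows --plan '[[[-0.0075,-0.008,0.018,-0.4,0.7,0.4,0],[-0.0075,-0.008,0.018,-0.4,0.7,0.4,0],[0,0,0.01,0,0,0,0],[0,0,0.02,0,0,0,0],[0,0,0.02,0,0,0,0],[0,0,0.01,0,0,0,0],[0,0,0,0,0,0,0],[0,0,0,0,0,0,0]]]'

```text
t: 2.87
tcp_pos: [461.5, -271.6, 142.3]
tool_rot: [0.097, 0.961, -0.028, 0.259]
contact_force: [-0.3, -0.4, -0.1]
opening: 85.6
```

Run:
```python
from h import *
c=cap('wrist','w2')
p,r,s=pose()
hd=np.radians(-13);u=np.array([np.cos(hd),np.sin(hd),0]);ax=u*.866+np.array([0,0,.5]);z=u*.5-np.array([0,0,.866])
G=np.array([471.5,-287,103.]); rt=frame(z,-ax)
print(p,s['contact_force']);rows(G+22*z,rt)
a=cv2.resize(c['frame'][:,:,::-1],(800,600),interpolation=cv2.INTER_CUBIC);cv2.imwrite('pics/w2c.png',a)
```

```text
[ 461.36340862 -271.57334021  142.44902467] [-0.01061985  1.11970159 -0.90528712]
dist 64.6 ang 1.4 n 2
[0.0043, -0.0066, 0.0313, 0.27, 0.11, 0.63]
[0.0042, -0.0065, 0.0314, 0.27, 0.11, 0.63]
```

View pics/w2c.png

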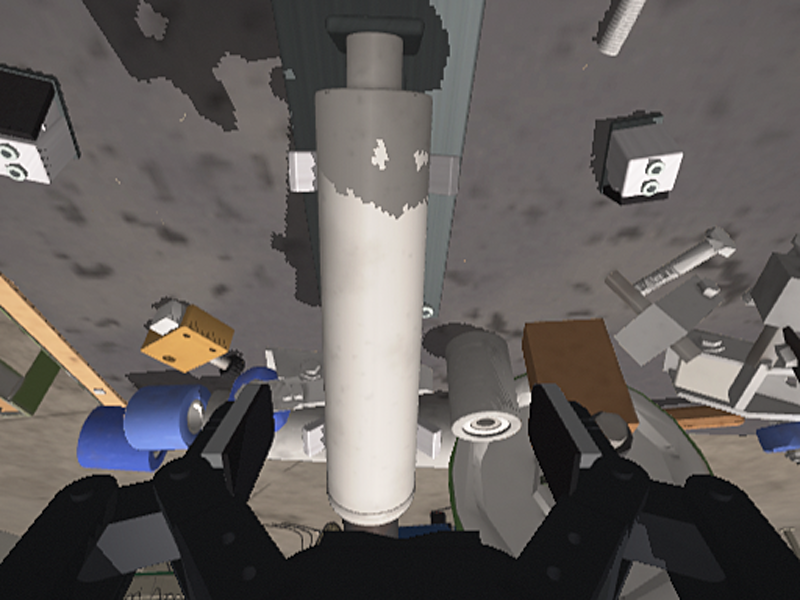

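Run:
```python
from h import *
c=L('w1'); t=L('top0');d=L('w2');k=1.5625
A=[ray(c,243.7,97),ray(d,373.5/k,91/k)];B=[ray(c,243.5,272.5),ray(d,371/k,488/k)]
p=tri(A)[0];q=tri(B)[0];print(p,q,np.linalg.norm(p-q),(p+q)/2, np.degrees(np.arcsin((q-p)[2]/np.linalg.norm(p-q))))
```

```text
[ 387.67768777 -266.6577753    68.28680927] [ 623.55805237 -326.12889203  123.15646382] 249.3732927099401 [ 505.61787007 -296.39333367   95.72163654] 12.710806576087574
```

Request:
play_rows --plan '[[[0.003,-0.007,0.01,0.3,0.1,0.6,0],[0.003,-0.006,0.015,0.3,0.1,0.6,0],[0.0,0,0.015,0,0,0,0],[0,0,0.015,0,0,0,0],[0,0,0.008,0,0,0,0],[0,0,0,0,0,0,0],[0,0,0,0,0,0,0],[0,0,0,0,0,0,0]]]'

```text
t: 3.58
tcp_pos: [488.1, -294.6, 90.5]
tool_rot: [0.109, 0.958, -0.035, 0.262]
contact_force: [0.2, 0.3, -0.0]
opening: 85.4
```

Run:
```python
from h import *
c=cap('wrist','w3');c2=cap('scene','s3')
p,r,s=pose()
hd=np.radians(-13);u=np.array([np.cos(hd),np.sin(hd),0]);ax=u*.866+np.array([0,0,.5]);z=u*.5-np.array([0,0,.866])
G=np.array([471.5,-287,103.]); rt=frame(z,-ax)
print(p,s['contact_force']);rows(G+22*z,rt)
a=cv2.resize(c['frame'][:,:,::-1],(800,600),interpolation=cv2.INTER_CUBIC);cv2.imwrite('pics/w3c.png',a)
a=cv2.resize(c2['frame'][100:280,230:430,::-1],(800,600),interpolation=cv2.INTER_CUBIC);cv2.imwrite('pics/s3c.png',a)
```

```text
[ 488.34691105 -294.90760829   91.18449645] [ 0.21097807 -0.510262   -0.02098051]
dist 10.9 ang 0.9 n 1
[0.0099, 0.004, 0.0025, -0.61, 0.67, 0.22]
```

View pics/w3c.png

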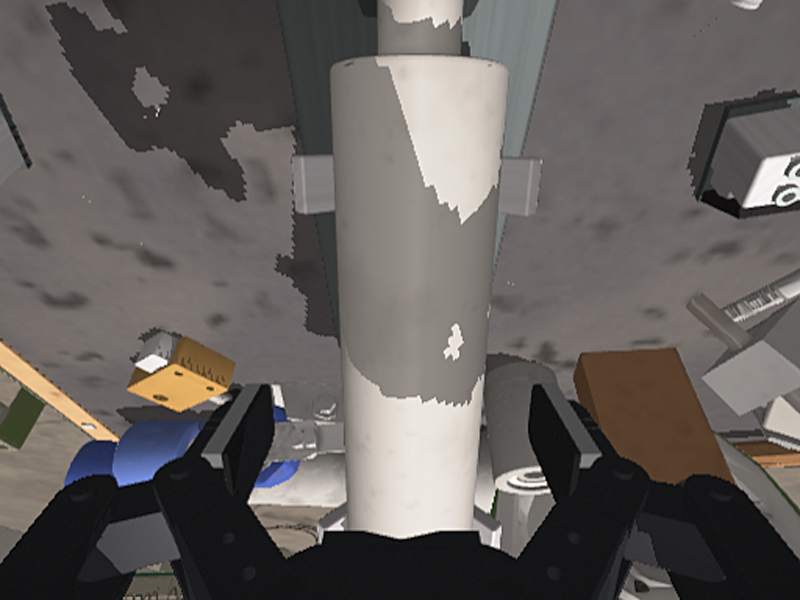

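View pics/s3c.png

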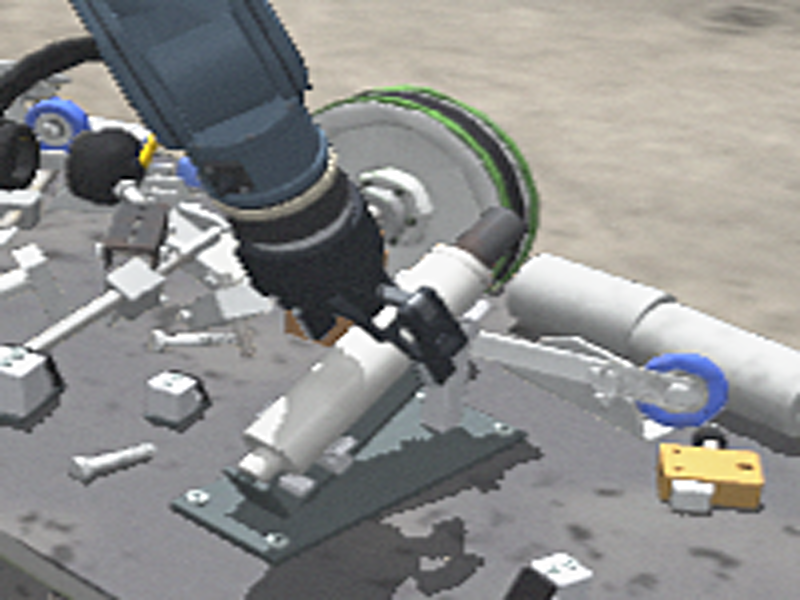

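Request:
play_rows --plan '[[[0.006,0.002,0.001,-0.3,0.3,0.2,0],[0.006,0.002,0.001,-0.3,0.3,0.1,0],[0,0,0,0,0,0,0],[0,0,0,0,0,0,0.2],[0,0,0,0,0,0,0.3],[0,0,0,0,0,0,0.3],[0,0,0,0,0,0,0.3],[0,0,0,0,0,0,0.3]]]'

```text
t: 4.35
tcp_pos: [479.7, -289.6, 85.7]
tool_rot: [0.11, 0.959, -0.03, 0.259]
contact_force: [0.4, 0.1, 0.4]
opening: 59.7
```

Run:
```python
from h import *
c=cap('wrist','w4');c2=cap('scene','s4');t=cap('top','t4')
p,r,s=pose()
hd=np.radians(-13);u=np.array([np.cos(hd),np.sin(hd),0]);ax=u*.866+np.array([0,0,.5]);z=u*.5-np.array([0,0,.866])
G=np.array([471.5,-287,103.]); rt=frame(z,-ax)
print(p,s['contact_force'],s['opening']);rows(G+22*z,rt)
print(proj(c2,p),proj(t,p))
a=cv2.resize(c['frame'][:,:,::-1],(800,600),interpolation=cv2.INTER_CUBIC);cv2.imwrite('pics/w4c.png',a)
a=np.hstack([cv2.resize(c2['frame'][140:260,270:390,::-1],(400,400),interpolation=cv2.INTER_CUBIC),cv2.resize(t['frame'][140:240,280:380,::-1],(400,400),interpolation=cv2.INTER_CUBIC)]);cv2.imwrite('pics/s4c.png',a)
```

```text
[ 479.68323546 -289.53734054   85.67392707] [ 0.10223848 -0.14157898 -0.07980177] 59.61308786199113
dist 3.1 ang 0.3 n 1
[-0.0013, 0.0006, 0.0027, -0.1, 0.23, -0.08]
[322.76486381 212.33812354] [330.8977298  190.81816695]
```

View pics/w4c.png

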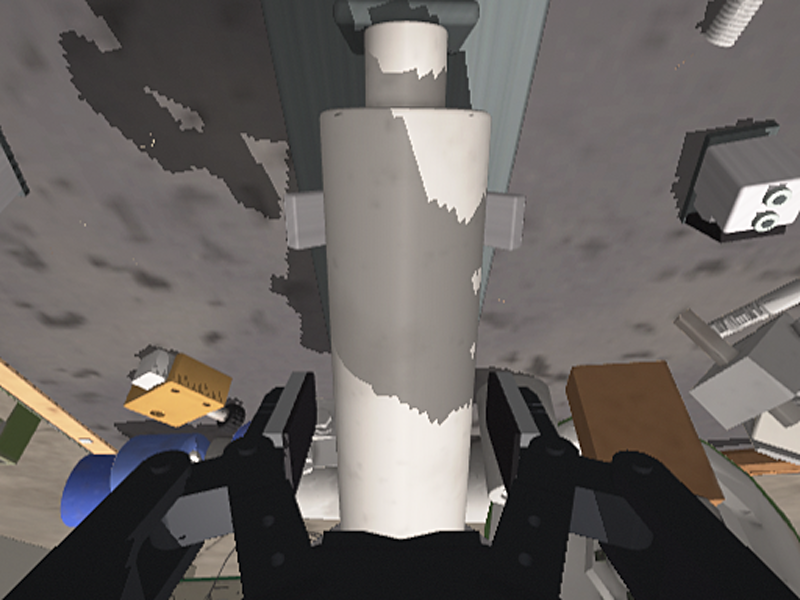

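View pics/s4c.png

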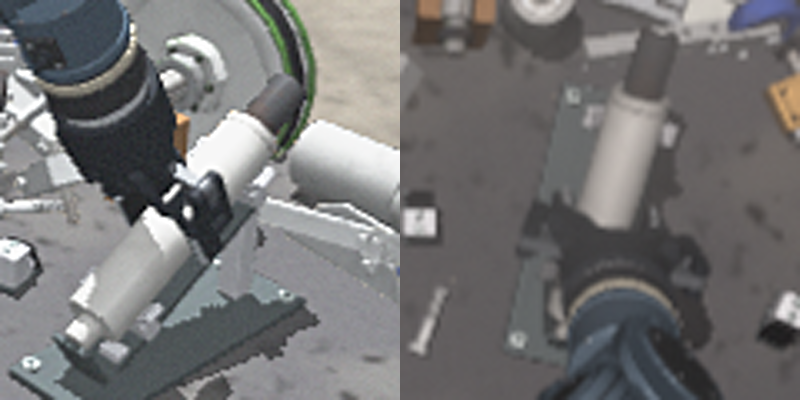

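Request:
play_rows --plan '[[[0,0,0,0,0,0,0.5],[0,0,0,0,0,0,0.7],[0,0,0,0,0,0,1],[0,0,0,0,0,0,1],[0,0,0,0,0,0,1],[0,0,0,0,0,0,1],[0,0,0,0,0,0,1],[0,0,0,0,0,0,1]]]'

```text
t: 5.17
tcp_pos: [479.6, -288.9, 86.1]
tool_rot: [0.11, 0.959, -0.029, 0.259]
contact_force: [-1.6, -0.6, 1.2]
opening: 42.9
```

Request:
play_rows --plan '[[[0,0,-0.005,0,0,0,1],[0,0,-0.01,0,0,0,1],[0,0,-0.015,0,0,0,1],[0,0,-0.02,0,0,0,1],[0,0,-0.025,0,0,0,1],[0,0,-0.025,0,0,0,1],[0,0,-0.02,0,0,0,1],[0,0,-0.01,0,0,0,1]]]'

```text
t: 5.83
tcp_pos: [401.5, -261.3, 171.8]
tool_rot: [0.114, 0.965, -0.014, 0.236]
contact_force: [1.9, -0.5, -7.7]
opening: 43.2
```

Run:
```python
from h import *
c=cap('wrist','w5');c2=cap('scene','s5')
p,r,s=pose()
print(p,s['contact_force'],s['opening'],s['qpos'])
a=cv2.resize(c['frame'][:,:,::-1],(800,600),interpolation=cv2.INTER_CUBIC);cv2.imwrite('pics/w5c.png',a)
cv2.imwrite('pics/s5c.png',cv2.resize(c2['frame'][100:280,230:430,::-1],(800,600),interpolation=cv2.INTER_CUBIC))
```

```text
[ 402.03408668 -261.77249741  171.64644703] [ 0.58415989 -0.43278319 -8.38517487] 43.21469037272232 [-0.93118993 -0.54290824 -0.58516989  1.16717801  0.32078457 -0.63678601]
```

View pics/w5c.png

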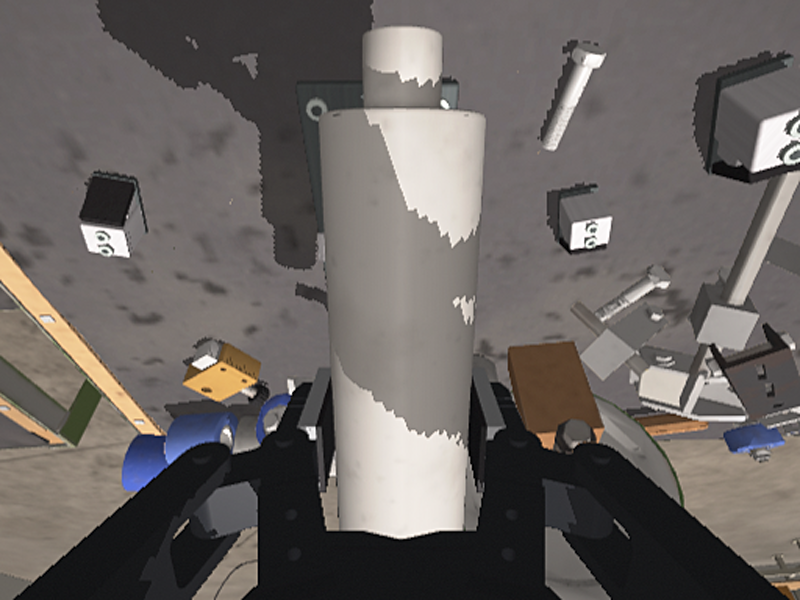

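View pics/s5c.png

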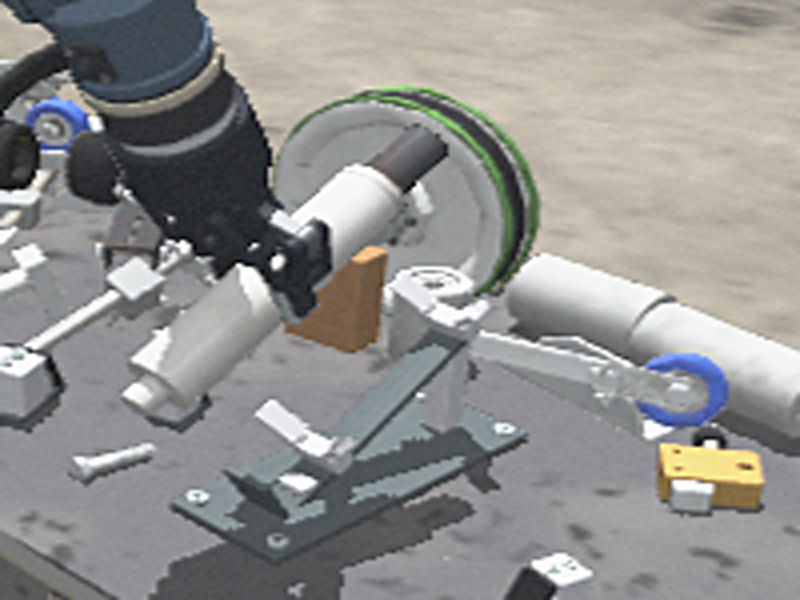

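```bash
cat >> h.py <<'E'
def down(h): 
    h=np.radians(h); return frame([0,0,-1],[np.cos(h),np.sin(h),0])
E
python3 - <<'E'
from h import *
rows([390,-60,250],down(135)); rows([545,233,215],down(96.8),np.array([390,-60,250]),down(135))
E
```

```text
dist 216.8 ang 41.5 n 7
[0.0025, 0.028, -0.013, 1.3, 3.75, 4.42]
[0.0055, 0.0274, -0.0134, 1.3, 3.75, 4.42]
[0.0085, 0.0265, -0.0136, 1.3, 3.75, 4.42]
[0.0113, 0.0255, -0.0135, 1.3, 3.75, 4.42]
[0.0141, 0.0242, -0.0132, 1.3, 3.75, 4.42]
[0.0168, 0.0227, -0.0128, 1.3, 3.75, 4.42]
[0.0193, 0.021, -0.0121, 1.3, 3.75, 4.42]
dist 333.3 ang 38.2 n 9
[0.0108, 0.0352, 0.0039, 0.0, 0.0, 4.24]
[0.0134, 0.0343, 0.0039, 0.0, 0.0, 4.24]
[0.0159, 0.0332, 0.0039, 0.0, 0.0, 4.24]
[0.0183, 0.0319, 0.0039, 0.0, 0.0, 4.24]
[0.0206, 0.0305, 0.0039, 0.0, 0.0, 4.24]
[0.0228, 0.0289, 0.0039, 0.0, 0.0, 4.24]
[0.0249, 0.0271, 0.0039, 0.0, 0.0, 4.24]
[0.0269, 0.0252, 0.0039, 0.0, 0.0, 4.24]
[0.0287, 0.0231, 0.0039, 0.0, 0.0, 4.24]
```

Request:
play_rows --plan '[[[0.0,0.02,-0.02,1,3,3.5,1],[0.004,0.025,-0.018,1.2,3.5,4,1],[0.007,0.025,-0.016,1.2,3.5,4,1],[0.01,0.024,-0.015,1.2,3.5,4,1],[0.013,0.023,-0.014,1.2,3.5,4,1],[0.015,0.022,-0.014,1.2,3.5,4,1],[0.018,0.021,-0.013,1.2,3.5,4,1],[0.019,0.021,-0.012,1.2,3.5,4,1]]]'

```text
t: 6.6
tcp_pos: [373.5, -37.8, 258.2]
tool_rot: [0.406, 0.913, 0.003, -0.044]
contact_force: [-0.2, -0.3, -8.3]
opening: 43.2
```

Run:
```python
from h import *
p,r,s=pose(); print(p,r.as_matrix().round(3),s['opening'],s['qpos'])
rows([545,233,215],down(96.8))
```

```text
[373.52671705 -37.7576178  258.17194608] [[-0.667  0.741 -0.078]
 [ 0.741  0.671  0.041]
 [ 0.083 -0.03  -0.996]] 43.23996818627071 [-0.29426926 -0.23877249 -0.11599863  1.78000131  0.01682074  0.54159347]
dist 323.4 ang 35.6 n 9
[0.0092, 0.0344, 0.0045, -0.35, -0.45, 3.92]
[0.0115, 0.0337, 0.0047, -0.35, -0.45, 3.92]
[0.0139, 0.0328, 0.0048, -0.35, -0.45, 3.92]
[0.0161, 0.0318, 0.0048, -0.35, -0.45, 3.92]
[0.0183, 0.0305, 0.0049, -0.35, -0.45, 3.92]
[0.0204, 0.0292, 0.0049, -0.35, -0.45, 3.92]
[0.0223, 0.0277, 0.0049, -0.35, -0.45, 3.92]
[0.0242, 0.0261, 0.0049, -0.35, -0.45, 3.92]
[0.026, 0.0243, 0.0049, -0.35, -0.45, 3.92]
```

Request:
play_rows --plan '[[[0.009,0.034,0.002,-0.4,-0.5,4,1],[0.012,0.034,0.003,-0.4,-0.5,4,1],[0.014,0.033,0.003,-0.4,-0.5,4,1],[0.016,0.032,0.003,-0.4,-0.5,4,1],[0.018,0.031,0.003,-0.4,-0.5,4,1],[0.02,0.029,0.003,-0.4,-0.5,4,1],[0.022,0.028,0.003,-0.4,-0.5,4,1],[0.024,0.026,0.003,-0.3,-0.5,4,1]]]'

```text
t: 7.27
tcp_pos: [539.2, 216.0, 215.3]
tool_rot: [0.653, 0.757, -0.003, -0.008]
contact_force: [1.1, 0.2, -9.0]
opening: 43.5
```

Run:
```python
from h import *
p,r,s=pose(); print(p,r.as_matrix().round(3),s['opening'],s['qpos'])
rows([545,235,170],down(96.8))
```

```text
[539.17532569 216.047496   215.27673541] [[-0.147  0.989 -0.016]
 [ 0.989  0.147  0.007]
 [ 0.009 -0.015 -1.   ]] 43.45617837011126 [0.25996335 0.20690475 0.2416673  1.61949502 0.01045302 1.68335195]
dist 49.4 ang 1.9 n 2
[0.0087, 0.0046, 0.0226, -0.43, -0.25, 0.82]
[0.0089, 0.0043, 0.0226, -0.43, -0.25, 0.82]
```

Request:
play_rows --plan '[[[0.006,0.004,0.012,-0.4,-0.2,0.8,1],[0.006,0.004,0.012,-0.4,-0.2,0.8,1],[0.006,0,0.012,0,0,0,1],[0,0,0,0,0,0,1],[0,0,0,0,0,0,1],[0,0,0,0,0,0,1],[0,0,0,0,0,0,1],[0,0,0,0,0,0,1]]]'

```text
t: 7.93
tcp_pos: [543.6, 247.9, 152.4]
tool_rot: [0.661, 0.75, -0.007, -0.012]
contact_force: [-0.3, -0.7, -8.3]
opening: 43.3
```

Run:
```python
from h import *
c=cap('wrist','w6');c2=cap('scene','s6');t=cap('top','t6')
p,r,s=pose(); print(p,r.as_matrix().round(3),s['opening'],s['contact_force'])
cv2.imwrite('pics/w6c.png',cv2.resize(c['frame'][:,:,::-1],(800,600),interpolation=cv2.INTER_CUBIC))
cv2.imwrite('pics/s6c.png',cv2.resize(c2['frame'][80:240,110:310,::-1],(800,640),interpolation=cv2.INTER_CUBIC)[:600])
cv2.imwrite('pics/t6c.png',cv2.resize(t['frame'][120:240,80:240,::-1],(800,600),interpolation=cv2.INTER_CUBIC))
```

```text
[544.18206431 248.04973464 153.53818025] [[-0.126  0.992 -0.025]
 [ 0.992  0.126  0.005]
 [ 0.008 -0.024 -1.   ]] 42.86804839529275 [ 1.07400098 -0.42324394 -7.90521588]
```

View pics/w6c.png

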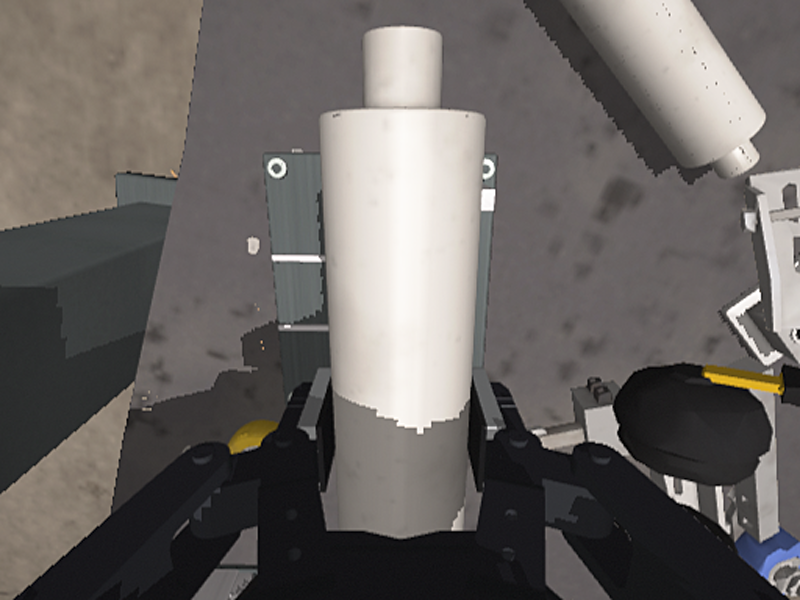

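View pics/s6c.png

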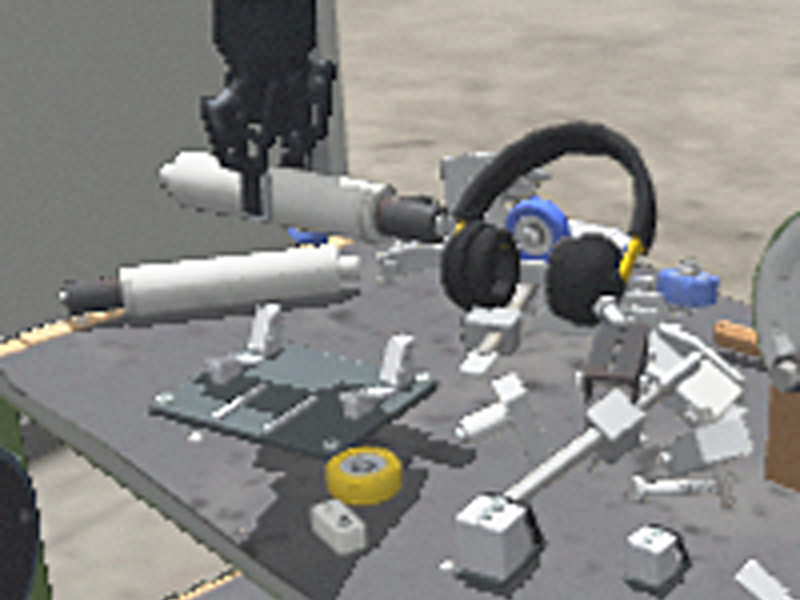

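View pics/t6c.png

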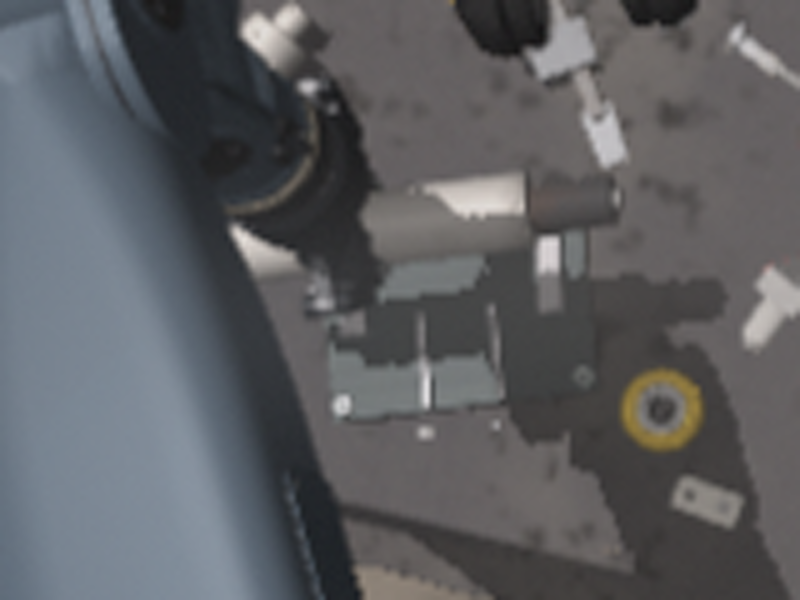

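Run:
```python
from h import *
c=L('w6');k=1.5625
g=lambda u,v,z:onz(c,u/k,v/k,z)
e=[g(272,258,13),g(278,327,13)];print('strip ends',e); 
f=[g(324,259,13),g(327,328,13)];print('strip inner vis',f)
print('screws',g(277,168,9),g(488,168,9),'plate corners',g(264,153,8),g(496,153,8))
h=np.radians(6.8);X=np.array([np.cos(h),np.sin(h)]);m=(e[0]+e[1])/2
print('origin est',m[:2]+93*X, np.degrees(np.arctan2(-(e[0]-e[1])[0],(e[0]-e[1])[1])))
# roller low end center in tool frame at assumed depth
p,r,s=pose()
for dz in (-15,-19,-24):
    o,d=ray(c,403.5/k,110/k); po=r.inv().apply(o-p);pd=r.inv().apply(d); q=po+pd*(dz-po[2])/pd[2]; print(dz,'thin end barrel in tool',q.round(1),'cam',po.round(1))
    for (u1,v1) in ((321,113),(486,113)):
        o,d=ray(c,u1/k,v1/k); po=r.inv().apply(o-p);pd=r.inv().apply(d); q=po+pd*(dz-po[2])/pd[2]; print('   edge',q.round(1))
```

```text
strip ends [array([454.82342414, 249.21936181,  13.        ]), array([460.66358275, 201.19677363,  13.        ])]
strip inner vis [array([488.50742225, 253.05727636,  13.        ]), array([494.05782613, 205.07334417,  13.        ])]
screws [454.70243784 305.78108925   9.        ] [583.45240135 322.34123991   9.        ] plate corners [446.08843201 313.57592502   8.        ] [586.76878001 331.55686904   8.        ]
origin est [550.0892957  236.21963677] 6.933847535663664
-15 thin end barrel in tool [ 90.7  -0.5 -15. ] cam [  83.    -1.1 -141.2]
   edge [ 90. -22. -15.]
   edge [ 90.   20.9 -15. ]
-19 thin end barrel in tool [ 90.5  -0.6 -19. ] cam [  83.    -1.1 -141.2]
   edge [ 89.8 -21.4 -19. ]
   edge [ 89.8  20.2 -19. ]
-24 thin end barrel in tool [ 90.2  -0.6 -24. ] cam [  83.    -1.1 -141.2]
   edge [ 89.5 -20.5 -24. ]
   edge [ 89.5  19.4 -24. ]
```

Run:
```python
from h import *
rows([549.3,240.8,60],down(96.9),n=5)
```

```text
dist 94.0 ang 1.5 n 5
[-0.0017, 0.0013, 0.0187, -0.28, -0.09, 0.07]
[-0.0017, 0.0012, 0.0187, -0.28, -0.09, 0.07]
[-0.0017, 0.0011, 0.0187, -0.28, -0.09, 0.07]
[-0.0016, 0.001, 0.0187, -0.28, -0.09, 0.07]
[-0.0016, 0.0009, 0.0187, -0.28, -0.09, 0.07]
```

Request:
play_rows --plan '[[[-0.002,0.001,0.012,-0.3,-0.1,0.1,1],[-0.002,0.001,0.015,-0.3,-0.1,0.1,1],[-0.002,0.001,0.015,-0.3,-0.1,0.1,1],[-0.001,0.001,0.015,-0.3,-0.1,0.1,1],[-0.001,0.001,0.015,-0.3,-0.1,0,1],[0,0,0.006,0,0,0,1],[0,0,0,0,0,0,1],[0,0,0,0,0,0,1]]]'

```text
t: 8.75
tcp_pos: [555.8, 240.2, 83.9]
tool_rot: [0.665, 0.747, 0.009, 0.006]
contact_force: [-0.1, 0.9, -8.2]
opening: 42.9
```

Run:
```python
from h import *
p,r,s=pose();print(p,r.as_matrix().round(3),s['contact_force'])
rows([549.3,240.8,40],down(96.9),n=3)
```

```text
[555.82857716 240.2208942   83.91210918] [[-0.115  0.993  0.021]
 [ 0.993  0.115  0.006]
 [ 0.003  0.022 -1.   ]] [-0.11253282  0.90186706 -8.22400522]
dist 44.4 ang 1.3 n 3
[0.0004, -0.0025, 0.0146, 0.41, -0.06, -0.1]
[0.0004, -0.0023, 0.0146, 0.41, -0.06, -0.1]
[0.0004, -0.0022, 0.0146, 0.41, -0.06, -0.1]
```

Request:
play_rows --plan '[[[0,-0.003,0.008,0.4,0,0,1],[0,-0.002,0.008,0.3,0,0,1],[0,-0.002,0.008,0.2,0,0,1],[0,0,0.005,0,0,0,1],[0,0,0.003,0,0,0,1],[0,0,0,0,0,0,1],[0,0,0,0,0,0,1],[0,0,0,0,0,0,1]]]'

```text
t: 9.42
tcp_pos: [551.2, 240.5, 52.7]
tool_rot: [0.665, 0.747, 0.005, 0.002]
contact_force: [-0.5, -0.2, -9.1]
opening: 42.9
```

Run:
```python
from h import *
c=cap('wrist','w7');c2=cap('scene','s7')
p,r,s=pose();print(p,r.as_matrix().round(3),s['contact_force'])
rows([549.3,240.8,40],down(96.9),n=1)
cv2.imwrite('pics/w7c.png',cv2.resize(c['frame'][:,:,::-1],(800,600),interpolation=cv2.INTER_CUBIC))
cv2.imwrite('pics/s7c.png',cv2.resize(c2['frame'][110:210,130:260,::-1],(780,600),interpolation=cv2.INTER_CUBIC))
```

```text
[551.51097363 240.55025762  53.12644409] [[-0.115  0.993  0.01 ]
 [ 0.993  0.115  0.006]
 [ 0.005  0.011 -1.   ]] [ 0.68471265 -0.19598116 -8.06234081]
dist 13.3 ang 0.8 n 1
[0.0004, -0.0023, 0.0131, 0.63, -0.28, -0.31]
```

View pics/w7c.png

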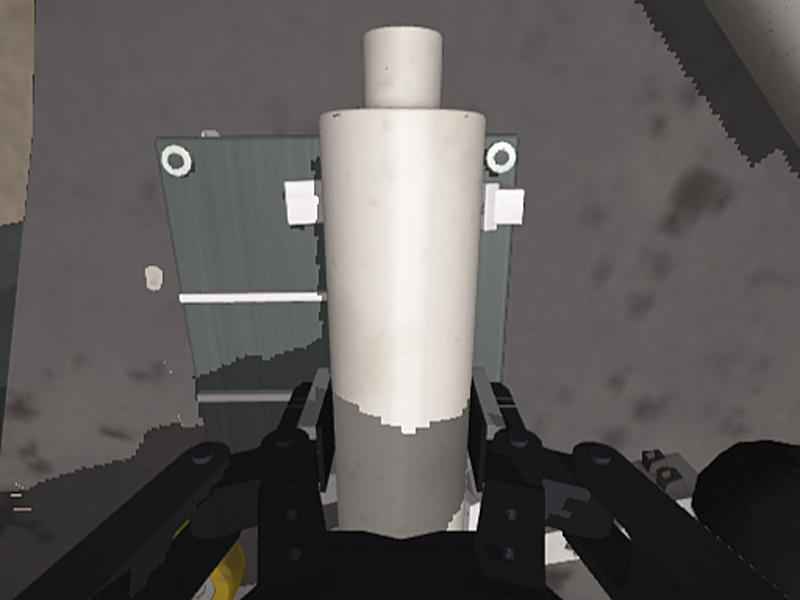

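View pics/s7c.png

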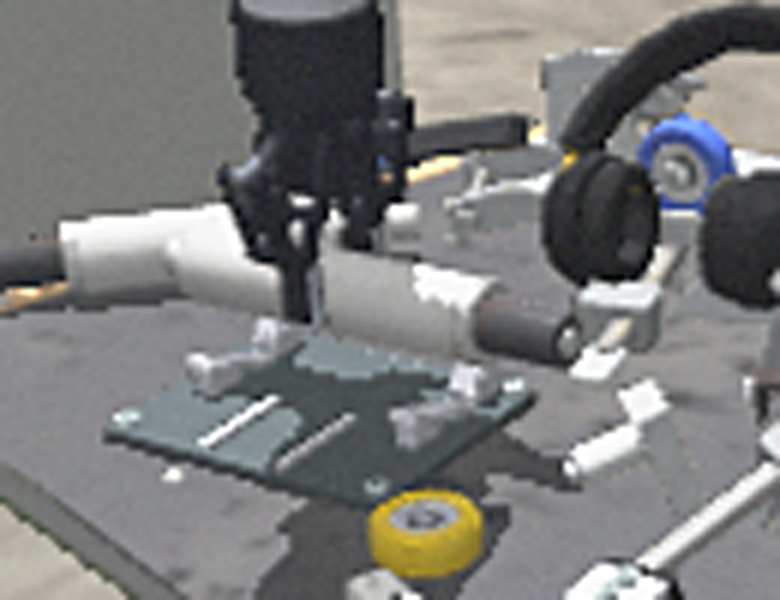

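Run:
```python
from h import *
c=L('w7');k=1.5625
g=lambda u,v,z:onz(c,u/k,v/k,z)
e=[g(180,298,13),g(198,398,13)];print('strip ends',e); m=(e[0]+e[1])/2
h=np.radians(6.9);X=np.array([np.cos(h),np.sin(h)]);print('o',m[:2]+93*X)
print('corners',g(157,137,8),g(519,137,8),np.linalg.norm(g(157,137,8)-g(519,137,8)))
```

```text
strip ends [array([455.02484573, 249.46787072,  13.        ]), array([461.28854547, 201.06835296,  13.        ])]
o [550.4831284  236.44083785]
corners [446.47243601 313.80663735   8.        ] [587.54196892 330.14086173   8.        ] 142.0120417449991
```

Request:
play_rows --plan '[[[0,-0.001,0.005,0.3,0,-0.3,1],[0,0,0.005,0.2,0,0,1],[0,0,0.004,0,0,0,1],[0,0,0.002,0,0,0,1],[0,0,0.0,0,0,0,1],[0,0,0,0,0,0,1],[0,0,0,0,0,0,1],[0,0,0,0,0,0,1]]]'

```text
t: 10.18
tcp_pos: [551.2, 240.7, 36.0]
tool_rot: [0.663, 0.749, 0.003, -0.001]
contact_force: [-0.1, 0.6, -7.8]
opening: 42.8
```

Run:
```python
from h import *
c2=cap('scene','s8')
p,r,s=pose();print(p,r.as_matrix().round(3),s['contact_force'])
rows([550,240.8,25],down(96.9),n=1)
cv2.imwrite('pics/s8c.png',cv2.resize(c2['frame'][110:210,130:260,::-1],(780,600),interpolation=cv2.INTER_CUBIC))
```

```text
[551.27550308 240.72102519  36.07230301] [[-0.121  0.993  0.002]
 [ 0.993  0.121  0.005]
 [ 0.005  0.003 -1.   ]] [-0.18536924 -0.5074224  -9.24153631]
dist 11.1 ang 0.3 n 1
[0.0002, -0.0013, 0.0111, 0.17, -0.29, 0.02]
```

View pics/s8c.png

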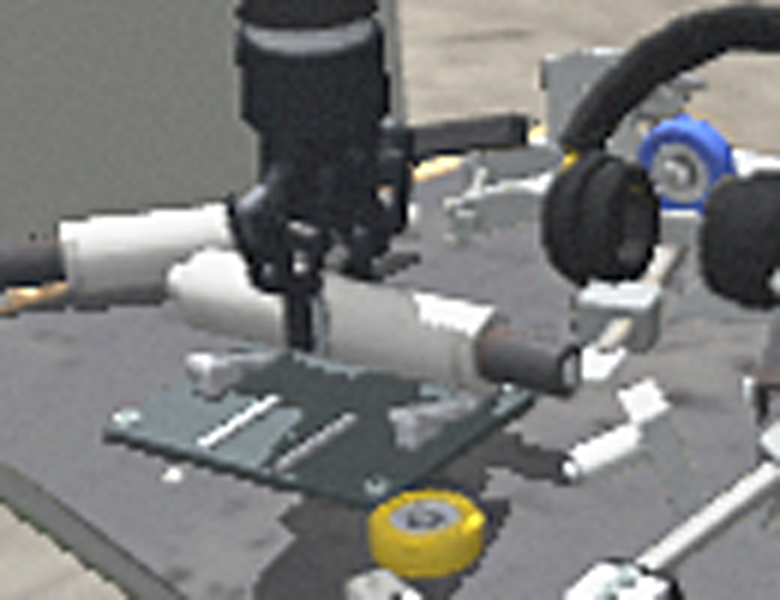

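Request:
play_rows --plan '[[[0,-0.001,0.002,0,0,0,1],[0,0,0.002,0,0,0,1],[0,0,0.002,0,0,0,1],[0,0,0.001,0,0,0,1],[0,0,0.001,0,0,0,1],[0,0,0,0,0,0,1],[0,0,0,0,0,0,1],[0,0,0,0,0,0,1]]]'

```text
t: 10.9
tcp_pos: [550.4, 241.0, 28.4]
tool_rot: [0.663, 0.749, 0.003, -0.001]
contact_force: [-0.6, 0.5, -8.6]
opening: 43.1
```

Request:
play_rows --plan '[[[0,0,0.001,0,0,0,1],[0,0,0.001,0,0,0,1],[0,0,0.001,0,0,0,1],[0,0,0,0,0,0,1],[0,0,0,0,0,0,1],[0,0,0,0,0,0,1],[0,0,0,0,0,0,1],[0,0,0,0,0,0,1]]]'

```text
t: 11.57
tcp_pos: [550.2, 241.1, 27.1]
tool_rot: [0.663, 0.749, 0.004, -0.001]
contact_force: [-1.6, -1.5, -5.7]
opening: 43.0
```

Request:
play_rows --plan '[[[0,0,0.001,0,0,0,1],[0,0,0.001,0,0,0,1],[0,0,0,0,0,0,1],[0,0,0,0,0,0,1],[0,0,0,0,0,0,1],[0,0,0,0,0,0,1],[0,0,0,0,0,0,1],[0,0,0,0,0,0,1]]]'

```text
t: 12.23
tcp_pos: [550.1, 241.0, 26.3]
tool_rot: [0.663, 0.749, 0.004, -0.001]
contact_force: [-1.9, -1.4, -2.8]
opening: 43.1
```

Run:
```python
from h import *
c2=cap('scene','s9');c=cap('wrist','w9')
p,r,s=pose();print(p,r.as_matrix().round(3),s['contact_force'],s['torque'])
cv2.imwrite('pics/s9c.png',cv2.resize(c2['frame'][110:210,130:260,::-1],(780,600),interpolation=cv2.INTER_CUBIC))
cv2.imwrite('pics/w9c.png',cv2.resize(c['frame'][:,:,::-1],(800,600),interpolation=cv2.INTER_CUBIC))
```

```text
[550.09189351 240.99961565  26.28265931] [[-0.122  0.993  0.003]
 [ 0.993  0.122  0.007]
 [ 0.006  0.004 -1.   ]] [-2.86385919 -1.45707821 -4.03584474] [0.07773183 0.52325195 0.16139544]
```

View pics/s9c.png

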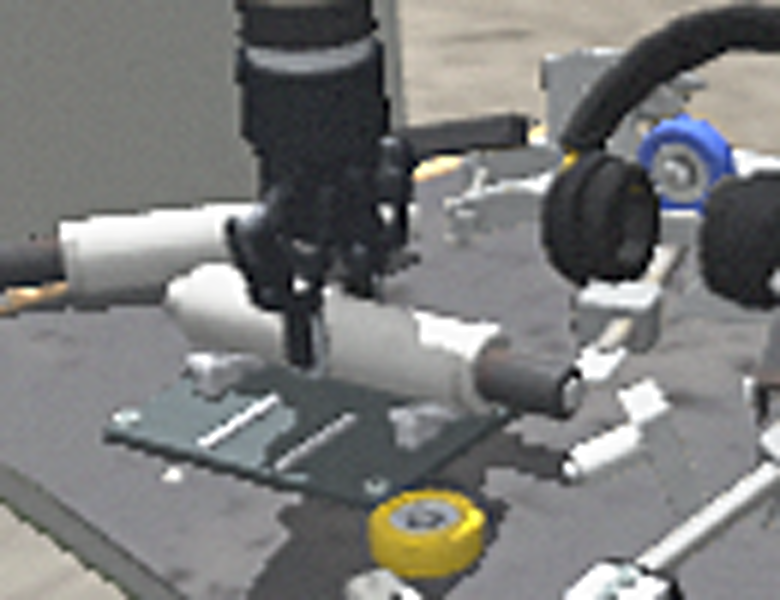

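View pics/w9c.png

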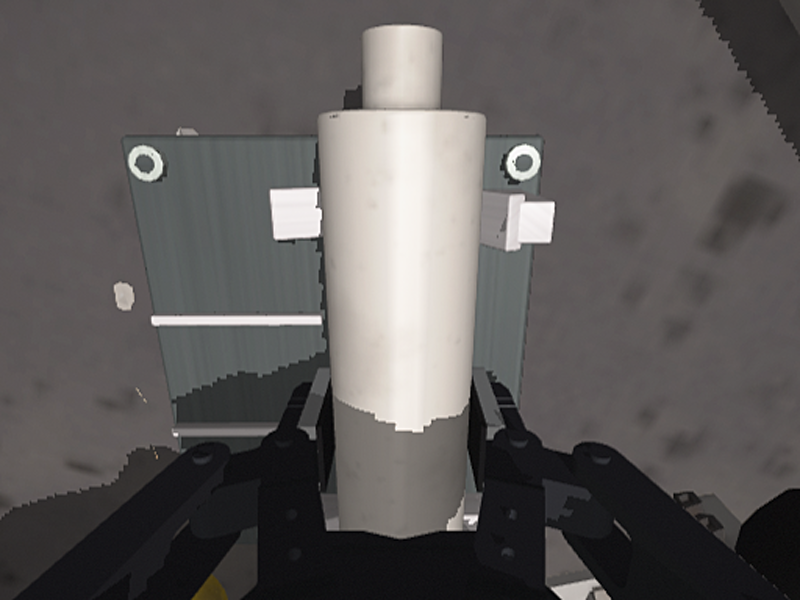

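Request:
play_rows --plan '[[[0,-0.002,0.001,0,0,0,1],[0,-0.001,0.001,0,0,0,1],[0,0,0.001,0,0,0,1],[0,0,0,0,0,0,1],[0,0,0,0,0,0,1],[0,0,0,0,0,0,1],[0,0,0,0,0,0,1],[0,0,0,0,0,0,1]]]'

```text
t: 13.0
tcp_pos: [549.5, 241.1, 25.6]
tool_rot: [0.663, 0.749, 0.006, 0.001]
contact_force: [-1.4, -1.9, -2.8]
opening: 43.0
```

Request:
play_rows --plan '[[[0,-0.002,0.002,0,0,0,1],[0,-0.002,0.002,0,0,0,1],[0,0,0.002,0,0,0,1],[0,0,0.002,0,0,0,1],[0,0,0,0,0,0,1],[0,0,0,0,0,0,1],[0,0,0,0,0,0,1],[0,0,0,0,0,0,1]]]'

```text
t: 13.67
tcp_pos: [549.7, 241.1, 25.5]
tool_rot: [0.662, 0.749, 0.01, 0.005]
contact_force: [-2.4, -2.2, 0.6]
opening: 42.8
```

Run:
```python
from h import *
p,r,s=pose();print(p,r.as_matrix().round(3),s['contact_force'],s['torque'])
```

```text
[549.69264347 241.12708761  25.45224914] [[-0.123  0.992  0.021]
 [ 0.992  0.122  0.009]
 [ 0.007  0.022 -1.   ]] [-2.38136129 -2.16194611  0.5947561 ] [-0.06058415  0.48025856  0.09557074]
```

Request:
play_rows --plan '[[[0,0,0,0,0,0,0.45],[0,0,0,0,0,0,0.4],[0,0,0,0,0,0,0.35],[0,0,0,0,0,0,0.3],[0,0,0,0,0,0,0.2],[0,0,0,0,0,0,0.1],[0,0,0,0,0,0,0],[0,0,0,0,0,0,0]]]'

```text
t: 14.33
tcp_pos: [554.0, 242.7, 27.2]
tool_rot: [0.663, 0.749, 0.014, 0.007]
contact_force: [0.1, -1.0, 0.9]
opening: 85.3
```

Run:
```python
from h import *
c2=cap('scene','s10');c=cap('wrist','w10')
p,r,s=pose();print(p,r.as_matrix().round(3),s['contact_force'],s['opening'])
cv2.imwrite('pics/s10c.png',cv2.resize(c2['frame'][110:210,130:260,::-1],(780,600),interpolation=cv2.INTER_CUBIC))
cv2.imwrite('pics/w10c.png',cv2.resize(c['frame'][:,:,::-1],(800,600),interpolation=cv2.INTER_CUBIC))
```

```text
[553.88438183 242.63602576  27.11306092] [[-0.122  0.992  0.03 ]
 [ 0.993  0.121  0.012]
 [ 0.008  0.031 -0.999]] [ 0.22248965 -0.14532447 -0.05175779] 85.47655409228685
```

View pics/s10c.png

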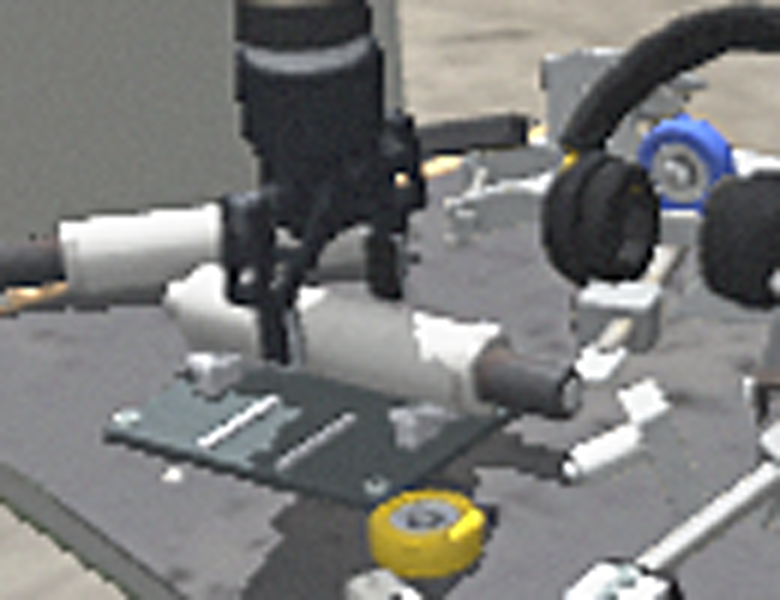

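View pics/w10c.png

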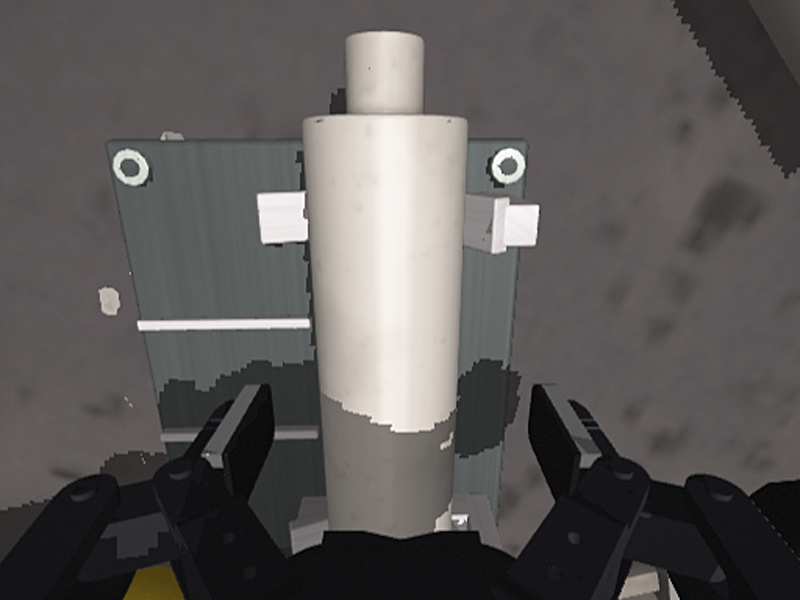

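Request:
play_rows --plan '[[[0,-0.003,-0.01,0.8,0,0,0],[0,-0.001,-0.015,0.5,0,0,0],[0,0,-0.02,0,0,0,0],[0,0,-0.025,0,0,0,0],[0,0,-0.03,0,0,0,0],[0,0,-0.03,0,0,0,0],[-0.02,-0.02,-0.02,0,0,0,0],[-0.02,-0.02,0,0,0,0,0]]]'

```text
t: 15.1
tcp_pos: [511.9, 197.0, 176.9]
tool_rot: [0.661, 0.75, 0.001, -0.003]
contact_force: [0.6, -1.2, 0.9]
opening: 85.5
```

Run:
```python
from h import *
c2=cap('scene','s11');c=cap('wrist','w11')
p,r,s=pose();print(p,r.as_matrix().round(3),s['contact_force'],s['opening'],s['qpos'])
cv2.imwrite('pics/s11c.png',cv2.resize(c2['frame'][110:210,130:260,::-1],(780,600),interpolation=cv2.INTER_CUBIC))
cv2.imwrite('pics/w11c.png',cv2.resize(c['frame'][:,:,::-1],(800,600),interpolation=cv2.INTER_CUBIC))
```

```text
[508.36560968 194.63600722 173.50190734] [[-0.122  0.992 -0.01 ]
 [ 0.993  0.122  0.004]
 [ 0.005 -0.01  -1.   ]] [ 0.13838145 -0.04539249  0.10972869] 85.34651700493305 [0.23862249 0.10203126 0.04154182 1.51945249 0.00653787 1.68699583]
```

View pics/s11c.png

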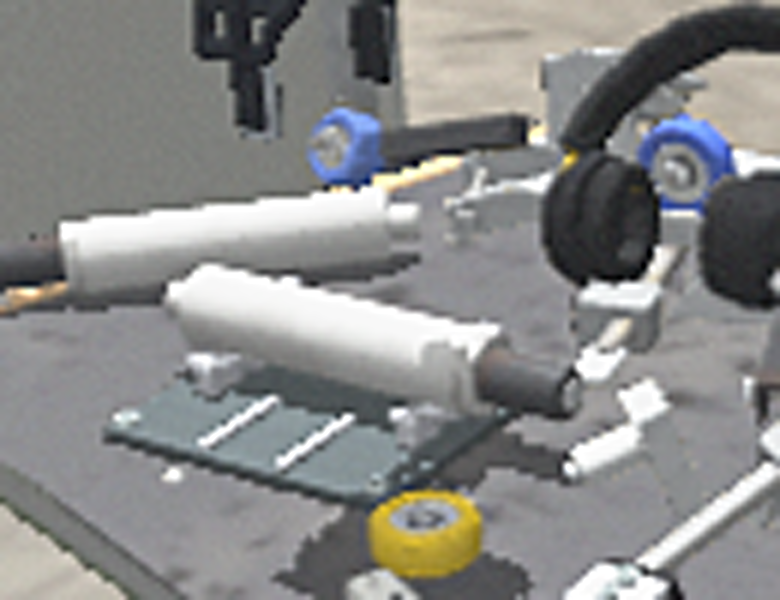

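View pics/w11c.png

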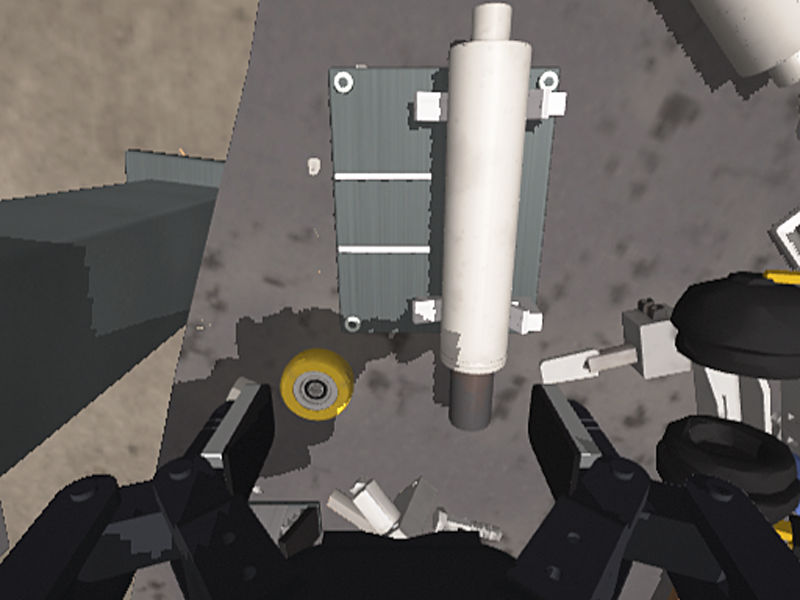

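Run:
```python
from h import *
c=L('w11');k=1.5625
g=lambda u,v,z:onz(c,u/k,v/k,z)
o=np.array([550.4,236.4]);h=np.radians(6.9);X=np.array([np.cos(h),np.sin(h)]);Y=np.array([-X[1],X[0]])
def cr(q): d=q[:2]-o; return (d@X).round(1),(d@Y).round(1)
print('roller ends',cr(g(490,42,38)),cr(g(474,368,38)))
for y0 in (150,200,250): print('edges',[cr(g(u,y0,38)) for u in {150:(446,524),200:(445,520),250:(444,518)}[y0]])
print('strips',[cr(g(*q,13)) for q in ((335,176),(340,249),(431,177),(430,250))])
print('corners',cr(g(329,67,8)),cr(g(561,67,8)),cr(g(341,332,8)))
```

```text
roller ends (np.float64(-1.0), np.float64(97.6)) (np.float64(1.3), np.float64(-102.8))
edges [(np.float64(-23.2), np.float64(41.0)), (np.float64(22.8), np.float64(41.1))]
edges [(np.float64(-22.8), np.float64(11.8)), (np.float64(23.0), np.float64(12.0))]
edges [(np.float64(-22.4), np.float64(-19.4)), (np.float64(24.4), np.float64(-19.1))]
strips [(np.float64(-93.4), np.float64(24.1)), (np.float64(-92.1), np.float64(-24.8)), (np.float64(-30.3), np.float64(23.7)), (np.float64(-29.8), np.float64(-25.2))]
corners (np.float64(-95.0), np.float64(89.4)) (np.float64(48.7), np.float64(89.6)) (np.float64(-94.6), np.float64(-89.3))
```

Run:
```python
from h import *
rows([430,-48,200],down(187),n=15)
```

```text
dist 256.4 ang 90.0 n 15
[-0.0154, -0.0072, -0.0018, -0.01, -0.05, -6.0]
[-0.0146, -0.0087, -0.0018, -0.01, -0.05, -6.0]
[-0.0136, -0.0102, -0.0018, -0.01, -0.05, -6.0]
[-0.0124, -0.0116, -0.0018, -0.01, -0.05, -6.0]
[-0.0112, -0.0128, -0.0017, -0.01, -0.05, -6.0]
[-0.0098, -0.0139, -0.0017, -0.01, -0.05, -6.0]
[-0.0083, -0.0149, -0.0017, -0.01, -0.05, -6.0]
[-0.0067, -0.0156, -0.0017, -0.01, -0.05, -6.0]
[-0.005, -0.0163, -0.0017, -0.01, -0.05, -6.0]
[-0.0033, -0.0167, -0.0017, -0.01, -0.05, -6.0]
[-0.0015, -0.0169, -0.0017, -0.01, -0.05, -6.0]
[0.0003, -0.017, -0.0017, -0.01, -0.05, -6.0]
[0.002, -0.0169, -0.0017, -0.01, -0.05, -6.0]
[0.0038, -0.0166, -0.0018, -0.01, -0.05, -6.0]
[0.0055, -0.0161, -0.0018, -0.01, -0.05, -6.0]
```

Request:
play_rows --plan '[[[-0.015,-0.007,-0.004,0,0,-6,0],[-0.015,-0.009,-0.004,0,0,-6,0],[-0.014,-0.01,-0.004,0,0,-6,0],[-0.012,-0.012,-0.002,0,0,-6,0],[-0.011,-0.013,-0.002,0,0,-6,0],[-0.01,-0.014,-0.002,0,0,-6,0],[-0.008,-0.015,-0.002,0,0,-6,0],[-0.007,-0.016,-0.002,0,0,-6,0]]]'

```text
t: 15.87
tcp_pos: [467.5, 63.3, 191.6]
tool_rot: [0.279, 0.96, 0.002, -0.007]
contact_force: [-0.4, -0.5, -0.7]
opening: 85.5
```

Run:
```python
from h import *
p,r,s=pose();print(p)
rows([430,-48,200],down(187),n=7)
```

```text
[467.50360249  63.30491332 191.56634267]
dist 117.8 ang 39.5 n 7
[-0.004, -0.0163, -0.0013, 0.04, -0.12, -5.64]
[-0.0024, -0.0166, -0.0012, 0.04, -0.12, -5.64]
[-0.0007, -0.0168, -0.0012, 0.04, -0.12, -5.64]
[0.0009, -0.0168, -0.0012, 0.04, -0.12, -5.64]
[0.0025, -0.0166, -0.0012, 0.04, -0.12, -5.64]
[0.0042, -0.0163, -0.0012, 0.04, -0.12, -5.64]
[0.0057, -0.0158, -0.0012, 0.04, -0.12, -5.64]
```

Request:
play_rows --plan '[[[-0.004,-0.016,-0.001,0,0,-5.6,0],[-0.002,-0.016,-0.001,0,0,-5.6,0],[-0.001,-0.016,-0.001,0,0,-5.6,0],[0.001,-0.016,-0.001,0,0,-5.6,0],[0.003,-0.015,-0.001,0,0,-5.6,0],[0.004,-0.01,-0.001,0,0,-4,0],[0,0,0,0,0,0,0],[0,0,0,0,0,0,0]]]'

```text
t: 16.53
tcp_pos: [437.6, -26.8, 194.1]
tool_rot: [-0.009, 1.0, 0.005, -0.007]
contact_force: [0.4, -0.5, 1.1]
opening: 85.4
```

Run:
```python
from h import *
c=cap('wrist','w12');t=cap('top','t12')
p,r,s=pose();print(p,r.as_matrix().round(3),s['qpos'])
cv2.imwrite('pics/w12c.png',cv2.resize(c['frame'][:,:,::-1],(800,600),interpolation=cv2.INTER_CUBIC))
```

```text
[437.64019061 -26.36612673 194.0323945 ] [[-1.    -0.02  -0.014]
 [-0.02   1.     0.01 ]
 [ 0.014  0.01  -1.   ]] [-0.21803931 -0.16657208 -0.17977219  1.57340571  0.00642759 -0.23800061]
```

View pics/w12c.png

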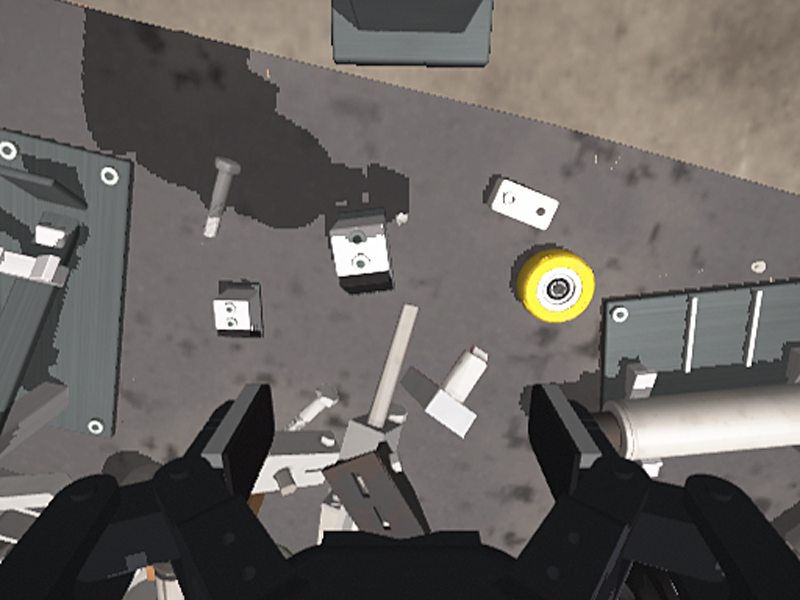

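Run:
```python
from h import *
c=L('w12')
cv2.imwrite('pics/w12d.png',cv2.resize(c['frame'][125:195,195:275,::-1],(800,700),interpolation=cv2.INTER_CUBIC)[:600])
```

```text
(no output)
```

View pics/w12d.png

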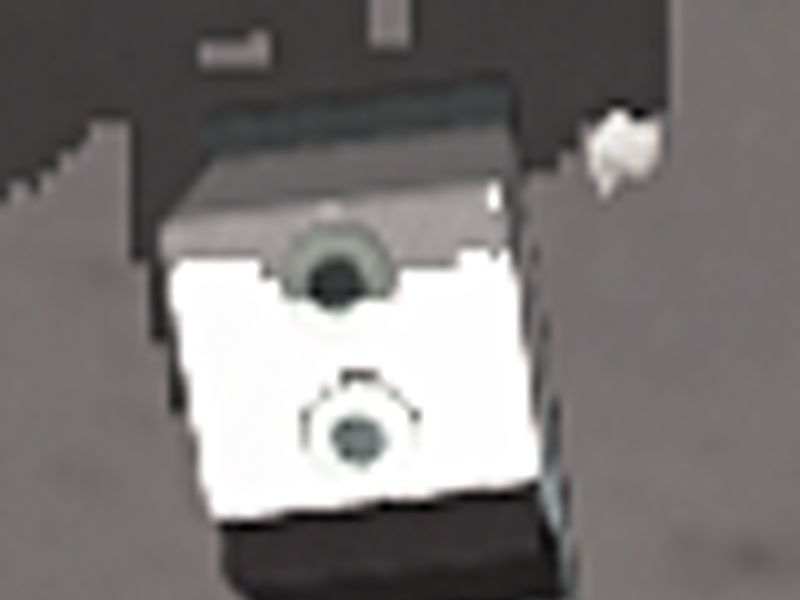

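Run:
```python
from h import *
c=L('w12')
q=[onz(c,195+(u+.5)/10-.5,125+(v+.5)/10-.5,46)[:2] for u,v in ((160,225),(505,183),(540,480),(212,520))]
q=np.array(q);print(q.round(1)); m=q.mean(0);print('mid',m)
print('len',np.linalg.norm(q[3]-q[0]),np.linalg.norm(q[2]-q[1]),'wid',np.linalg.norm(q[1]-q[0]),np.linalg.norm(q[2]-q[3]))
for a,b in ((0,3),(1,2)): d=q[b]-q[a];print(np.degrees(np.arctan2(d[1],d[0])))
for a,b in ((0,1),(3,2)): d=q[b]-q[a];print(np.degrees(np.arctan2(-d[0],d[1])))
```

```text
[[406.7 -72.9]
 [401.8 -37.9]
 [432.8 -34.1]
 [437.7 -68.4]]
mid [419.76155554 -53.32805512]
len 31.347877640868603 31.24236127680076 wid 35.33201278312628 34.71112382434434
8.220135238693691
7.08224275027458
7.893890952326172
8.072396877811633
```

Run:
```python
from h import *
rows([419.8,-53.3,80],down(187.8),n=5)
```

```text
dist 118.5 ang 6.7 n 5
[0.0034, -0.0055, 0.0228, 0.12, -0.15, -1.33]
[0.0035, -0.0054, 0.0228, 0.12, -0.15, -1.33]
[0.0037, -0.0053, 0.0228, 0.12, -0.15, -1.33]
[0.0039, -0.0051, 0.0228, 0.12, -0.15, -1.33]
[0.0041, -0.005, 0.0228, 0.12, -0.15, -1.33]
```

Request:
play_rows --plan '[[[0.003,-0.006,0.02,0,0,-1.3,0],[0.004,-0.005,0.022,0,0,-1.3,0],[0.004,-0.005,0.022,0,0,-1.3,0],[0.004,-0.005,0.022,0,0,-1.3,0],[0.004,-0.005,0.012,0,0,-1.3,0],[0,0,0,0,0,0,0],[0,0,0,0,0,0,0],[0,0,0,0,0,0,0]]]'

```text
t: 17.3
tcp_pos: [422.8, -47.2, 93.0]
tool_rot: [-0.069, 0.998, 0.007, -0.004]
contact_force: [-0.2, 0.6, -0.0]
opening: 85.2
```

Run:
```python
from h import *
c=cap('wrist','w13')
p,r,s=pose();print(p,r.as_matrix().round(3))
rows([419.8,-53.3,40],down(187.8),n=2)
cv2.imwrite('pics/w13c.png',cv2.resize(c['frame'][:,:,::-1],(800,600),interpolation=cv2.INTER_CUBIC))
```

```text
[423.20322192 -47.25132317  93.46894766] [[-0.99  -0.139 -0.008]
 [-0.139  0.99   0.012]
 [ 0.006  0.013 -1.   ]]
dist 53.9 ang 0.9 n 2
[0.0019, -0.0031, 0.0267, 0.38, -0.18, 0.09]
[0.002, -0.0029, 0.0267, 0.38, -0.18, 0.09]
```

View pics/w13c.png

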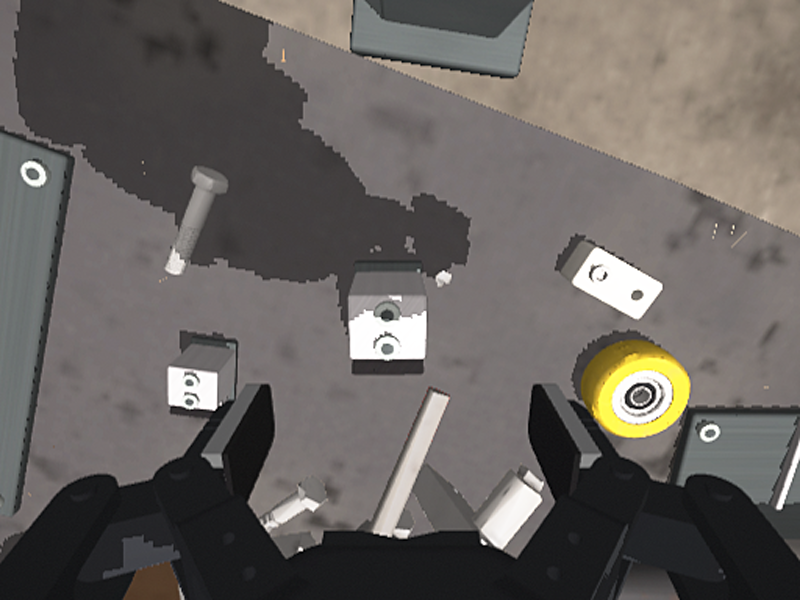

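Request:
play_rows --plan '[[[0.002,-0.003,0.02,0.3,0,0.1,0],[0.002,-0.003,0.02,0.3,0,0.1,0],[0,0,0.015,0,0,0,0],[0,0,0.008,0,0,0,0],[0,0,0.003,0,0,0,0],[0,0,0,0,0,0,0],[0,0,0,0,0,0,0],[0,0,0,0,0,0,0]]]'

```text
t: 18.02
tcp_pos: [430.7, -53.6, 36.4]
tool_rot: [-0.068, 0.998, -0.002, 0.007]
contact_force: [-0.3, 0.0, -1.0]
opening: 85.3
```

Run:
```python
from h import *
c=cap('wrist','w14')
p,r,s=pose();print(p,r.as_matrix().round(3))
rows([419.8,-53.3,14],down(187.8),n=2)
cv2.imwrite('pics/w14c.png',cv2.resize(c['frame'][:,:,::-1],(800,600),interpolation=cv2.INTER_CUBIC))
```

```text
[431.05011054 -53.63836692  36.68313547] [[-0.991 -0.136  0.015]
 [-0.136  0.991 -0.003]
 [-0.014 -0.005 -1.   ]]
dist 25.3 ang 0.9 n 2
[0.0057, 0.001, 0.0113, -0.15, 0.41, 0.02]
[0.0056, 0.001, 0.0113, -0.15, 0.41, 0.02]
```

View pics/w14c.png

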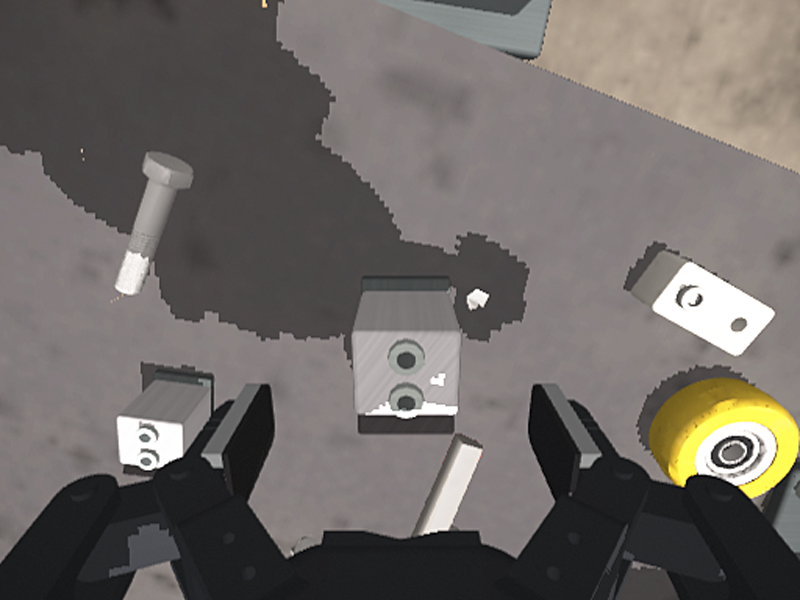

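Request:
play_rows --plan '[[[0.006,0.001,0.002,0,0.3,0,0],[0.006,0.001,0.004,0,0.3,0,0],[0.001,0,0.007,0,0.2,0,0],[0.001,0,0.005,0,0,0,0],[0.001,0,0.003,0,0,0,0],[0,0,0,0,0,0,0],[0,0,0,0,0,0,0],[0,0,0,0,0,0,0]]]'

```text
t: 18.73
tcp_pos: [415.1, -54.2, 14.7]
tool_rot: [-0.068, 0.998, -0.003, 0.001]
contact_force: [-0.4, 0.6, 0.5]
opening: 85.4
```

Run:
```python
from h import *
p,r,s=pose();print(p,r.as_matrix().round(3))
rows([419.8,-53.3,14],down(187.8),n=1)
```

```text
[415.14212631 -54.17982771  14.74340288] [[-0.991 -0.136  0.002]
 [-0.136  0.991 -0.006]
 [-0.001 -0.006 -1.   ]]
dist 4.8 ang 0.4 n 1
[-0.0047, 0.0002, 0.0007, -0.35, 0.05, 0.0]
```

Request:
play_rows --plan '[[[-0.003,0,0,0,0,0,0],[-0.001,0,0,0,0,0,0.2],[0,0,0,0,0,0,0.4],[0,0,0,0,0,0,0.5],[0,0,0,0,0,0,1],[0,0,0,0,0,0,1],[0,0,0,0,0,0,1],[0,0,0,0,0,0,1]]]'

```text
t: 19.4
tcp_pos: [420.8, -53.7, 15.7]
tool_rot: [-0.068, 0.998, -0.003, 0.002]
contact_force: [1.4, 0.3, -0.4]
opening: 35.1
```

Run:
```python
from h import *
c=cap('wrist','w15')
p,r,s=pose();print(p,r.as_matrix().round(3),s['opening'],s['contact_force'])
cv2.imwrite('pics/w15c.png',cv2.resize(c['frame'][:,:,::-1],(800,600),interpolation=cv2.INTER_CUBIC))
```

```text
[420.80596343 -53.73330265  15.68108292] [[-0.991 -0.136  0.004]
 [-0.136  0.991 -0.006]
 [-0.003 -0.007 -1.   ]] 35.25982818511993 [ 0.55362727  0.32570223 -1.07590161]
```

View pics/w15c.png

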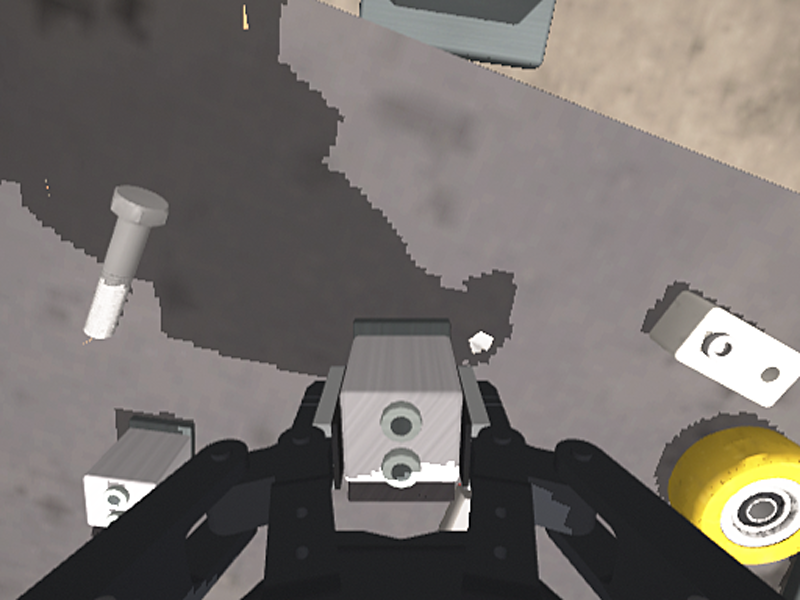

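```bash
cat >> h.py <<'E'
O=np.array([550.4,236.4]);_h=np.radians(6.9);X=np.array([np.cos(_h),np.sin(_h)]);Y=np.array([-X[1],X[0]])
def cw(x,y,z): return np.array([*(O+X*x+Y*y),z])
def cr(q): d=np.array(q)[:2]-O; return np.array([d@X,d@Y]).round(1)
E
python3 - <<'E'
from h import *
p,r,s=pose(); w=np.array([421,-54,140.]);
T=cw(-76,-0.8,140);print(T)
rows(w,r);rows(T,down(186.9),w,r)
E
```

```text
[475.04655148 226.47539438 140.        ]
dist 124.3 ang 0.0 n 4
[-0.0001, -0.0003, -0.0311, 0.0, 0.0, 0.0]
[-0.0001, -0.0003, -0.0311, 0.0, 0.0, 0.0]
[-0.0001, -0.0003, -0.0311, 0.0, 0.0, 0.0]
[-0.0001, -0.0003, -0.0311, 0.0, 0.0, 0.0]
dist 285.6 ang 1.0 n 8
[-0.0115, 0.0338, -0.0002, -0.05, 0.02, 0.11]
[-0.0114, 0.0338, -0.0002, -0.05, 0.02, 0.11]
[-0.0113, 0.0339, -0.0001, -0.05, 0.02, 0.11]
[-0.0113, 0.0339, -0.0001, -0.05, 0.02, 0.11]
[-0.0112, 0.0339, -0.0001, -0.05, 0.02, 0.11]
[-0.0111, 0.0339, -0.0001, -0.05, 0.02, 0.11]
[-0.0111, 0.0339, -0.0, -0.05, 0.02, 0.11]
[-0.011, 0.034, -0.0, -0.05, 0.02, 0.11]
```

Request:
play_rows --plan '[[[0,0,-0.01,0,0,0,1],[0,0,-0.02,0,0,0,1],[0,0,-0.03,0,0,0,1],[0,0,-0.03,0,0,0,1],[-0.003,0.01,-0.025,0,0,0,1],[-0.01,0.03,-0.01,0,0,0,1],[-0.011,0.034,0,0,0,0,1],[-0.011,0.034,0,0,0,0,1]]]'

```text
t: 20.12
tcp_pos: [437.5, 57.6, 146.7]
tool_rot: [-0.061, 0.998, -0.003, -0.002]
contact_force: [0.3, 0.2, -1.8]
opening: 35.1
```

Run:
```python
from h import *
p,r,s=pose();print(p,r.as_matrix().round(3),s['opening'])
rows(cw(-76,-0.8,125),down(186.9))
```

```text
[437.45609728  57.57053631 146.69723354] [[-0.993 -0.122 -0.003]
 [-0.122  0.992 -0.007]
 [ 0.004 -0.006 -1.   ]] 35.12812912532267
dist 174.4 ang 0.4 n 5
[-0.0116, 0.0326, 0.0041, -0.07, -0.04, 0.02]
[-0.0116, 0.0326, 0.0041, -0.07, -0.04, 0.02]
[-0.0116, 0.0326, 0.0042, -0.07, -0.04, 0.02]
[-0.0116, 0.0326, 0.0042, -0.07, -0.04, 0.02]
[-0.0115, 0.0326, 0.0043, -0.07, -0.04, 0.02]
```

Request:
play_rows --plan '[[[-0.012,0.034,0.002,0,0,0,1],[-0.011,0.033,0.003,0,0,0,1],[-0.01,0.032,0.003,0,0,0,1],[-0.01,0.03,0.003,0,0,0,1],[-0.005,0.015,0,0,0,0,1],[0,0,0,0,0,0,1],[0,0,0,0,0,0,1],[0,0,0,0,0,0,1]]]'

```text
t: 20.78
tcp_pos: [468.3, 220.1, 139.5]
tool_rot: [-0.066, 0.998, -0.002, 0.001]
contact_force: [0.8, -0.5, -1.6]
opening: 35.2
```

Run:
```python
from h import *
c=cap('wrist','w16')
p,r,s=pose();print(p,cr(p),r.as_matrix().round(3),s['opening'],s['contact_force'])
rows(cw(-76,-0.8,70),down(186.9),n=4)
cv2.imwrite('pics/w16c.png',cv2.resize(c['frame'][:,:,::-1],(800,600),interpolation=cv2.INTER_CUBIC))
```

```text
[468.26106451 219.71004449 139.46964279] [-83.5  -6.7] [[-0.992 -0.13   0.002]
 [-0.13   0.992 -0.005]
 [-0.002 -0.005 -1.   ]] 35.24161033946283 [-0.25950471 -0.955399   -2.02347515]
dist 70.1 ang 0.6 n 4
[-0.0019, 0.0015, 0.0174, -0.07, 0.03, 0.14]
[-0.0019, 0.0015, 0.0174, -0.07, 0.03, 0.14]
[-0.0019, 0.0015, 0.0174, -0.07, 0.03, 0.14]
[-0.0019, 0.0015, 0.0174, -0.07, 0.03, 0.14]
```

View pics/w16c.png

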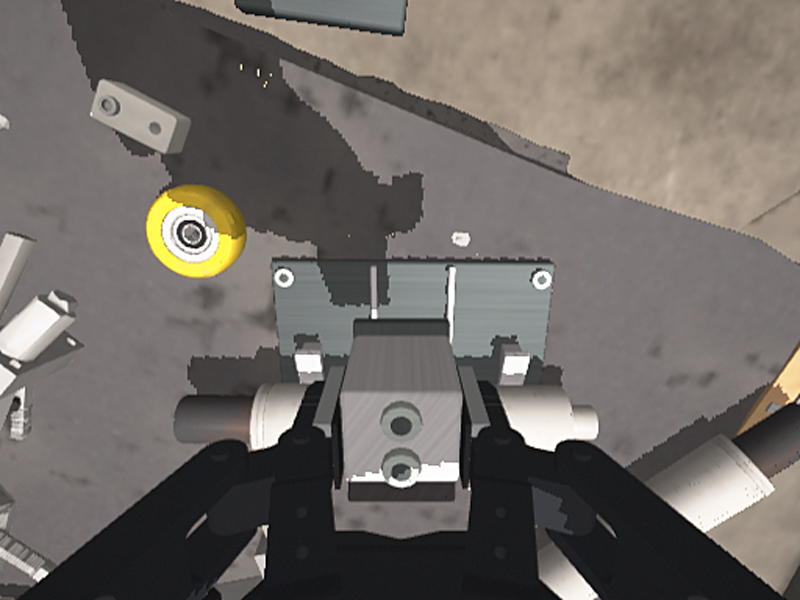

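Request:
play_rows --plan '[[[0,0.003,0.012,0,0,0.1,1],[0,0.002,0.015,0,0,0.1,1],[0,0.001,0.015,0,0,0,1],[0,0,0.012,0,0,0,1],[0,0,0.005,0,0,0,1],[0,0,0,0,0,0,1],[0,0,0,0,0,0,1],[0,0,0,0,0,0,1]]]'

```text
t: 21.5
tcp_pos: [467.1, 218.2, 76.0]
tool_rot: [-0.057, 0.998, -0.003, 0.001]
contact_force: [-0.1, -1.0, -1.5]
opening: 35.1
```

Run:
```python
from h import *
p,r,s=pose();print(p,cr(p),r.as_matrix().round(3),s['opening'],s['contact_force'])
rows(cw(-76,-0.8,40),down(186.9),n=1)
```

```text
[467.09661653 218.16858579  76.04552659] [-84.9  -8.1] [[-0.994 -0.114  0.002]
 [-0.114  0.994 -0.007]
 [-0.001 -0.007 -1.   ]] 35.08035104304378 [-0.07473911 -0.98003706 -1.51531133]
dist 37.8 ang 0.5 n 1
[-0.0088, 0.0076, 0.036, -0.39, 0.06, -0.38]
```

Request:
play_rows --plan '[[[-0.004,0.004,0.006,-0.2,0,-0.2,1],[-0.004,0.004,0.008,-0.1,0,-0.2,1],[-0.002,0.002,0.008,0,0,0,1],[0,0.001,0.005,0,0,0,1],[0,0,0,0,0,0,1],[0,0,0,0,0,0,1],[0,0,0,0,0,0,1],[0,0,0,0,0,0,1]]]'

```text
t: 22.17
tcp_pos: [478.9, 232.2, 48.3]
tool_rot: [-0.061, 0.998, 0.0, 0.003]
contact_force: [-0.3, 0.1, -2.6]
opening: 35.5
```

Run:
```python
from h import *
p,r,s=pose();print(p,cr(p),r.as_matrix().round(3),s['opening'],s['contact_force'])
rows(cw(-76,-0.8,30),down(186.9),n=1)
```

```text
[478.8946333  232.22674593  48.31456599] [-71.5   4.4] [[-0.993 -0.121  0.005]
 [-0.121  0.993  0.001]
 [-0.005 -0.    -1.   ]] 35.50968998827679 [-0.25868632  0.1267665  -2.56722908]
dist 19.6 ang 0.3 n 1
[0.0046, -0.0052, 0.0183, -0.0, 0.31, 0.06]
```

Request:
play_rows --plan '[[[0.002,-0.003,0.004,0,0.2,0,1],[0.001,-0.001,0.004,0,0,0,1],[0,0,0.003,0,0,0,1],[0,0,0,0,0,0,1],[0,0,0,0,0,0,1],[0,0,0,0,0,0,1],[0,0,0,0,0,0,1],[0,0,0,0,0,0,1]]]'

```text
t: 22.83
tcp_pos: [476.4, 227.2, 37.0]
tool_rot: [-0.06, 0.998, 0.0, 0.001]
contact_force: [-0.0, -0.4, -1.7]
opening: 35.4
```

Run:
```python
from h import *
p,r,s=pose();print(p,cr(p),r.as_matrix().round(3),s['opening'],s['contact_force'])
rows(cw(-75,-0.8,28),down(186.9),n=1)
```

```text
[476.42935188 227.19872829  37.01783583] [-74.5  -0.2] [[-0.993 -0.121  0.003]
 [-0.121  0.993  0.   ]
 [-0.003  0.    -1.   ]] 35.42500390541342 [-0.04305243 -0.40494179 -1.71359541]
dist 9.0 ang 0.2 n 1
[0.0005, -0.0006, 0.009, 0.0, 0.16, 0.03]
```

Right over the lane. Lower until contact (expected TCP z ≈ 23.7).

Request:
play_rows --plan '[[[0,0,0.003,0,0,0,1],[0,0,0.003,0,0,0,1],[0,0,0.002,0,0,0,1],[0,0,0,0,0,0,1],[0,0,0,0,0,0,1],[0,0,0,0,0,0,1],[0,0,0,0,0,0,1],[0,0,0,0,0,0,1]]]'

```text
t: 23.5
tcp_pos: [476.6, 227.4, 28.3]
tool_rot: [-0.061, 0.998, 0.0, 0.002]
contact_force: [1.1, 0.6, -1.5]
opening: 35.1
```

Run:
```python
from h import *
c=cap('wrist','w17');c2=cap('scene','s17')
p,r,s=pose();print(p,cr(p),r.as_matrix().round(3),s['opening'],s['contact_force'])
rows(cw(-75,-0.8,24),down(186.9),n=1)
cv2.imwrite('pics/w17c.png',cv2.resize(c['frame'][:,:,::-1],(800,600),interpolation=cv2.INTER_CUBIC))
cv2.imwrite('pics/s17c.png',cv2.resize(c2['frame'][110:210,130:260,::-1],(780,600),interpolation=cv2.INTER_CUBIC))
```

```text
[476.70760213 227.41364201  28.33903114] [-74.2  -0.1] [[-0.993 -0.121  0.003]
 [-0.121  0.993  0.001]
 [-0.003  0.    -1.   ]] 35.237074577432345 [ 0.83195054 -0.49127445 -1.30054196]
dist 4.5 ang 0.2 n 1
[0.0008, -0.0007, 0.0043, 0.01, 0.19, 0.04]
```

View pics/w17c.png

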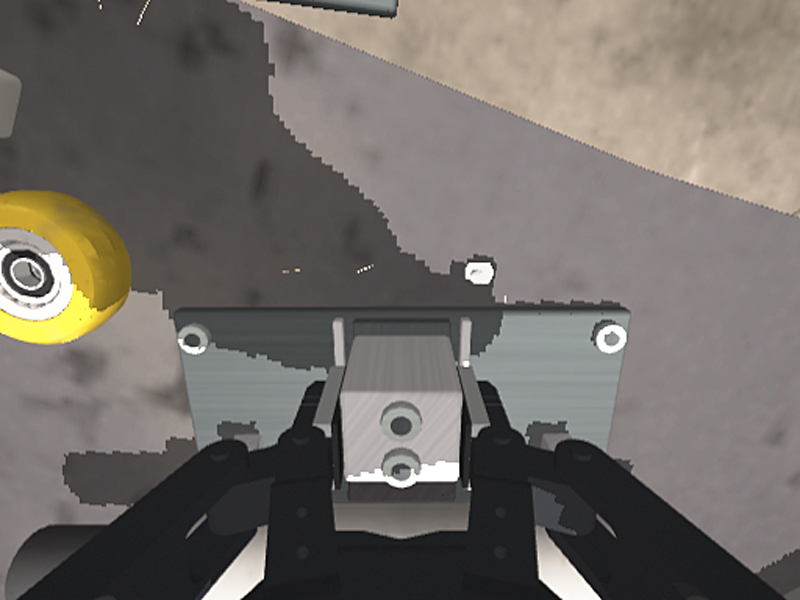

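View pics/s17c.png

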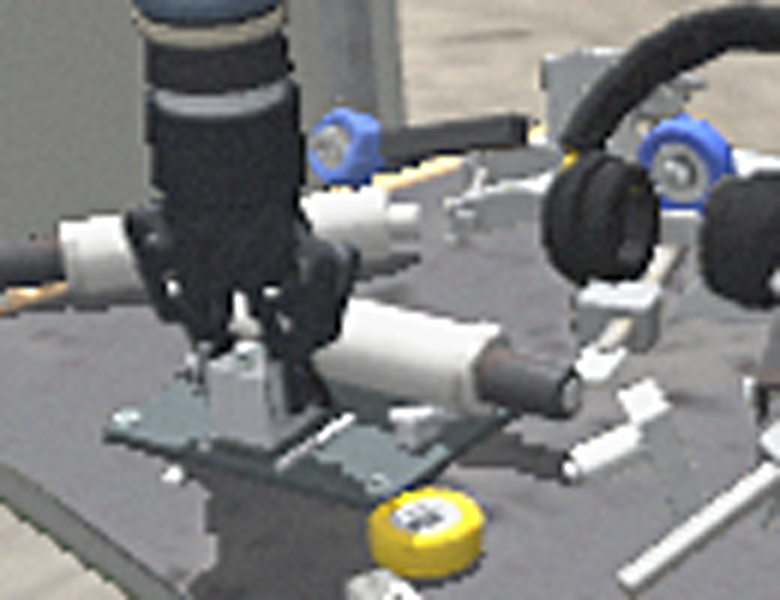

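Request:
play_rows --plan '[[[0,0,0.002,0,0,0,1],[0,0,0.002,0,0,0,1],[0,0,0.001,0,0,0,1],[0,0,0,0,0,0,1],[0,0,0,0,0,0,1],[0,0,0,0,0,0,1],[0,0,0,0,0,0,1],[0,0,0,0,0,0,1]]]'

```text
t: 24.27
tcp_pos: [477.3, 227.6, 23.8]
tool_rot: [-0.061, 0.998, 0.0, 0.002]
contact_force: [-0.6, -0.1, -0.2]
opening: 35.5
```

Run:
```python
from h import *
p,r,s=pose();print(p,cr(p),r.as_matrix().round(3),s['opening'],s['contact_force'])
```

```text
[477.27636663 227.64089781  23.77126252] [-73.6   0.1] [[-0.993 -0.121  0.005]
 [-0.121  0.993  0.001]
 [-0.005  0.    -1.   ]] 35.50562433842635 [-0.63711762 -0.09170802 -0.18775571]
```

Request:
play_rows --plan '[[[-0.003,0,0,0,0,0,1],[-0.003,0,0,0,0,0,1],[-0.003,0,0,0,0,0,1],[-0.002,0,0,0,0,0,1],[0,0,0,0,0,0,1],[0,0,0,0,0,0,1],[0,0,0,0,0,0,1],[0,0,0,0,0,0,1]]]'

```text
t: 24.93
tcp_pos: [489.0, 229.1, 23.8]
tool_rot: [-0.061, 0.998, 0.0, 0.002]
contact_force: [-1.5, -0.6, 0.5]
opening: 35.4
```

Run:
```python
from h import *
p,r,s=pose();print(p,cr(p),r.as_matrix().round(3),s['opening'],s['contact_force'])
```

```text
[488.99865302 229.08510341  23.75905944] [-61.8   0.1] [[-0.993 -0.121  0.003]
 [-0.121  0.993  0.001]
 [-0.003  0.001 -1.   ]] 35.376244021473354 [-1.52237415 -0.55794186  0.49942097]
```

Request:
play_rows --plan '[[[-0.002,0,0,0,0,0,1],[-0.002,0,0,0,0,0,1],[-0.001,0,0,0,0,0,1],[-0.001,0,0,0,0,0,1],[0,0,0,0,0,0,1],[0,0,0,0,0,0,1],[0,0,0,0,0,0,1],[0,0,0,0,0,0,1]]]'

```text
t: 25.6
tcp_pos: [494.9, 229.8, 23.8]
tool_rot: [-0.061, 0.998, 0.0, 0.001]
contact_force: [-1.6, 0.2, -0.2]
opening: 34.9
```

Run:
```python
from h import *
p,r,s=pose();print(p,cr(p),s['opening'],s['contact_force'])
c2=cap('scene','s18')
cv2.imwrite('pics/s18c.png',cv2.resize(c2['frame'][130:210,130:260,::-1],(780,480),interpolation=cv2.INTER_CUBIC))
```

```text
[494.90910088 229.81294461  23.76815501] [-55.9   0.1] 34.85048472068912 [-1.57531059  0.18742765 -0.18989304]
```

View pics/s18c.png

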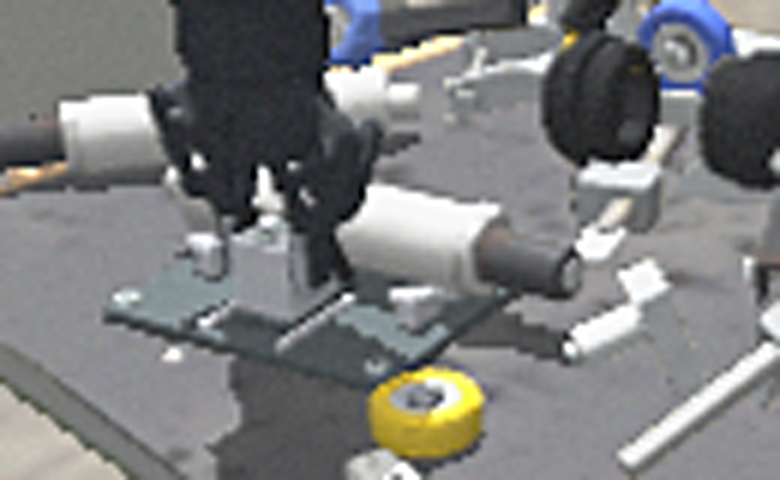

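Request:
play_rows --plan '[[[-0.001,0,0,0,0,0,1],[-0.001,0,0,0,0,0,1],[-0.001,0,0,0,0,0,1],[0,0,0,0,0,0,1],[0,0,0,0,0,0,1],[0,0,0,0,0,0,1],[0,0,0,0,0,0,1],[0,0,0,0,0,0,1]]]'

```text
t: 26.32
tcp_pos: [494.9, 229.8, 23.9]
tool_rot: [-0.061, 0.998, -0.0, -0.002]
contact_force: [-3.1, -0.7, 1.8]
opening: 35.4
```

Run:
```python
from h import *
p,r,s=pose();print(p,cr(p),s['opening'],s['contact_force'])
```

```text
[494.8999708  229.77557391  23.93260412] [-55.9   0.1] 35.35048934540178 [-3.14087586 -0.70409667  1.84338761]
```

Request:
play_rows --plan '[[[-0.002,0,0,0,0,0,1],[-0.002,0,0,0,0,0,1],[-0.002,0,0,0,0,0,1],[-0.002,0,0,0,0,0,1],[-0.001,0,0,0,0,0,1],[0,0,0,0,0,0,1],[0,0,0,0,0,0,1],[0,0,0,0,0,0,1]]]'

```text
t: 26.98
tcp_pos: [494.8, 229.7, 24.6]
tool_rot: [-0.062, 0.998, -0.001, -0.011]
contact_force: [-3.4, -0.1, 2.3]
opening: 35.4
```

Run:
```python
from h import *
p,r,s=pose();print(p,cr(p),r.as_matrix().round(3),s['opening'],s['contact_force'])
c=cap('wrist','w19');c2=cap('scene','s19')
cv2.imwrite('pics/w19c.png',cv2.resize(c['frame'][:,:,::-1],(800,600),interpolation=cv2.INTER_CUBIC))
```

```text
[494.75409463 229.6827445   24.62876405] [-56.   0.] [[-0.992 -0.123 -0.023]
 [-0.123  0.992 -0.004]
 [ 0.023 -0.001 -1.   ]] 35.41335409902939 [-3.36844719 -0.07113244  2.2778532 ]
```

View pics/w19c.png

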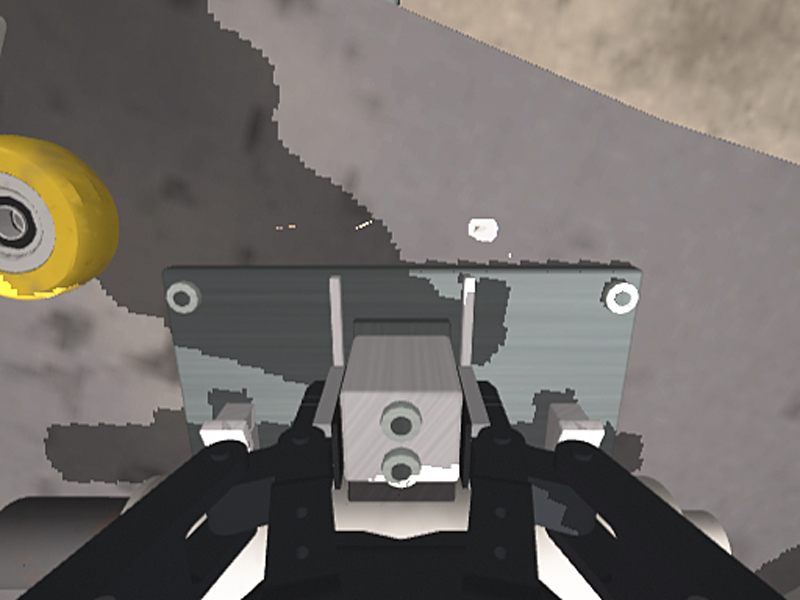

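Request:
play_rows --plan '[[[0,0,0,0,-0.7,0,1],[0,0,0.001,0,-0.6,0,1],[0,0,0,0,0,0,1],[0,0,0,0,0,0,1],[0,0,0,0,0,0,0.5],[0,0,0,0,0,0,0.4],[0,0,0,0,0,0,0.3],[0,0,0,0,0,0,0.3]]]'

```text
t: 27.75
tcp_pos: [499.0, 230.5, 24.6]
tool_rot: [-0.061, 0.998, 0.0, 0.006]
contact_force: [0.8, 0.5, 0.5]
opening: 59.7
```

Run:
```python
from h import *
p,r,s=pose();print(p,cr(p),r.as_matrix().round(3),s['opening'],s['contact_force'])
c=cap('wrist','w20');c2=cap('scene','s20')
cv2.imwrite('pics/w20c.png',cv2.resize(c['frame'][:,:,::-1],(800,600),interpolation=cv2.INTER_CUBIC))
```

```text
[499.02366505 230.46120056  24.64429645] [-51.7   0.3] [[-0.992 -0.123  0.012]
 [-0.123  0.992  0.001]
 [-0.012 -0.    -1.   ]] 59.73789006860968 [0.75291161 0.4513653  0.48924171]
```

View pics/w20c.png

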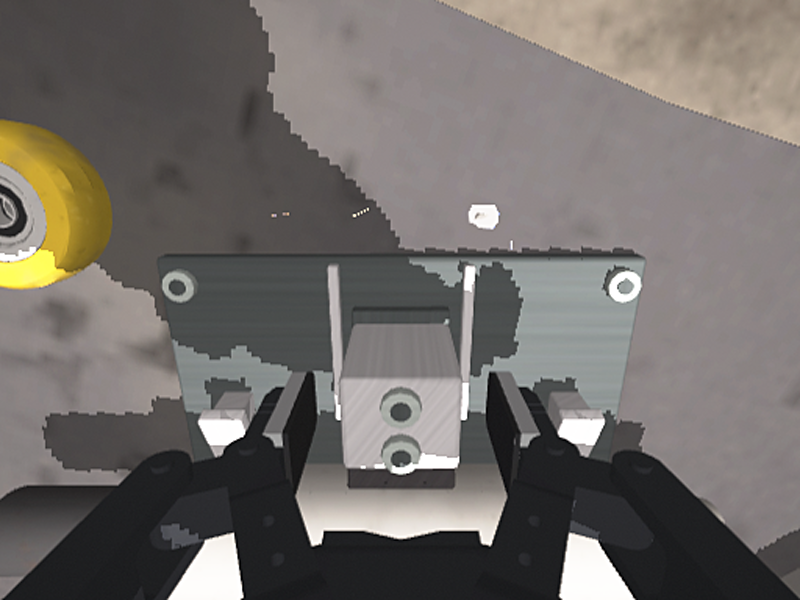

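Request:
play_rows --plan '[[[0,0,-0.01,0,0,0,0.3],[0,0,-0.015,0,0,0,0.3],[0,0,-0.02,0,0,0,0.3],[0,0,-0.025,0,0,0,0.3],[0,0,-0.03,0,0,0,0.3],[0,0,-0.03,0,0,0,0.3],[0,-0.005,-0.02,0,0,0,0.3],[0,0,0,0,0,0,0.3]]]'

```text
t: 28.52
tcp_pos: [496.4, 224.5, 183.1]
tool_rot: [-0.061, 0.998, -0.0, 0.004]
contact_force: [0.8, 0.7, 1.0]
opening: 60.0
```

Run:
```python
from h import *
p,r,s=pose();print(p,cr(p),r.as_matrix().round(3),s['opening'],s['contact_force'])
c=cap('wrist','w21');c2=cap('scene','s21')
cv2.imwrite('pics/w21c.png',cv2.resize(c['frame'][:,:,::-1],(800,600),interpolation=cv2.INTER_CUBIC))
cv2.imwrite('pics/s21c.png',cv2.resize(c2['frame'][130:210,130:260,::-1],(780,480),interpolation=cv2.INTER_CUBIC))
```

```text
[496.38531758 224.53735822 183.06009761] [-55.   -5.3] [[-0.992 -0.123  0.009]
 [-0.123  0.992  0.   ]
 [-0.009 -0.001 -1.   ]] 59.967582677634745 [0.76866424 0.65619925 0.9554682 ]
```

View pics/w21c.png

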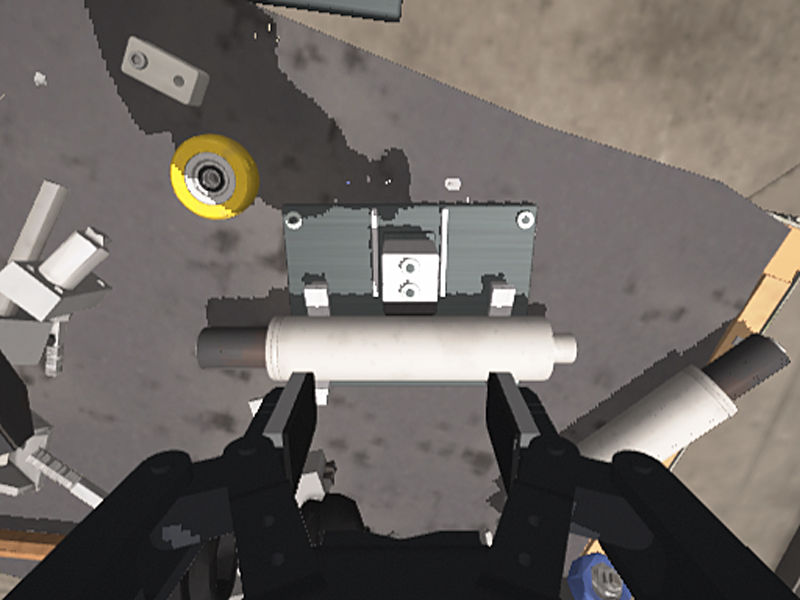

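View pics/s21c.png

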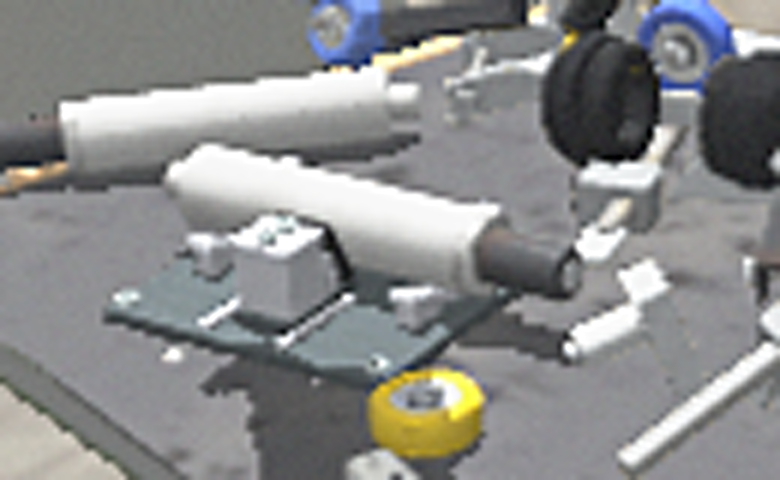

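Run:
```python
from h import *
c=L('w21')
cv2.imwrite('pics/w21d.png',cv2.resize(c['frame'][125:250,170:375,::-1],None,fx=3.9,fy=3.9,interpolation=cv2.INTER_CUBIC))
cv2.imwrite('pics/w21e.png',cv2.resize(c['frame'][140:210,230:300,::-1],(600,600),interpolation=cv2.INTER_CUBIC))
```

```text
(no output)
```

View pics/w21d.png

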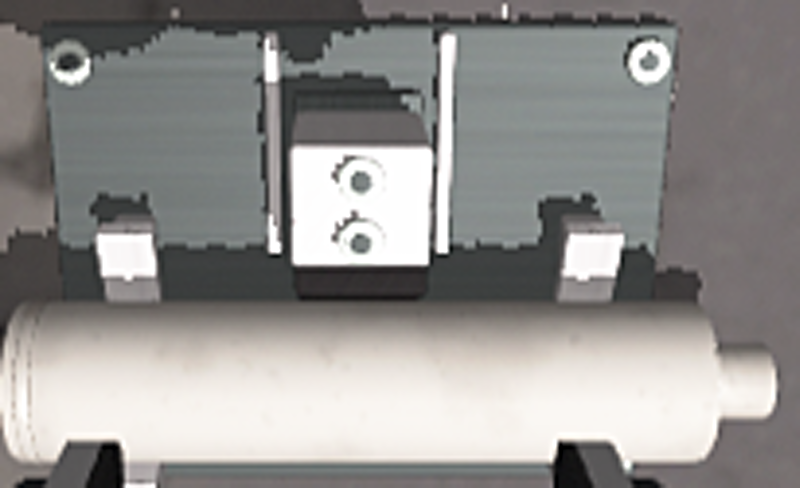

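View pics/w21e.png

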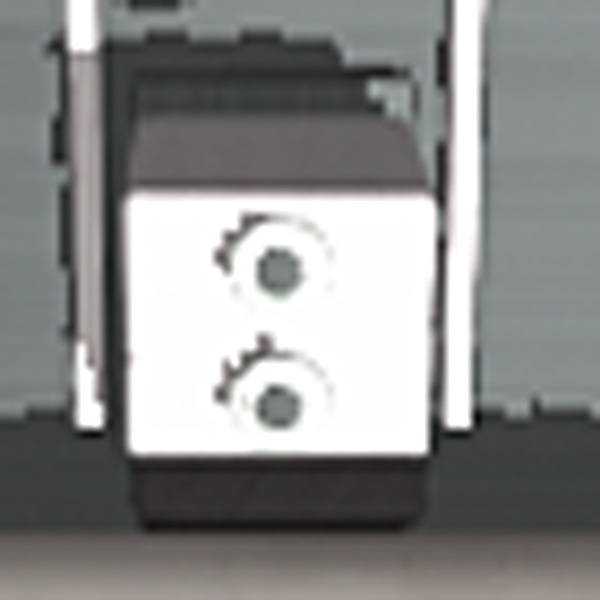

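Run:
```python
from h import *
c=L('w21');k=600/70
e=lambda u,v,z:cr(onz(c,230+(u+.5)/k-.5,140+(v+.5)/k-.5,z))
d=lambda u,v,z:cr(onz(c,170+(u+.5)/3.9-.5,125+(v+.5)/3.9-.5,z))
q=[e(u,v,54) for u,v in ((127,192),(437,190),(430,456),(127,456))];print('top corners',*q,'mid',np.mean(q,0))
print('strip far ends(-29)',e(90,430,13),e(460,430,13),'near ends(-93)',d(271,35,13),d(449,33,13))
print('roller front edge',d(200,298,38),d(600,300,38),'back',d(250,463,38),d(500,463,38))
print('roller ends',d(3,385,38),d(716,380,38))
print('plate front corners',d(42,24,8),d(678,22,8))
```

```text
top corners [-72.8 -17.4] [-73.1  17.5] [-41.2  17.6] [-41.1 -17.8] mid [-5.705e+01 -2.500e-02]
strip far ends(-29) [-29.8 -24.5] [-29.9  25.1] near ends(-93) [-93.8 -24.5] [-94.5  24.6]
roller front edge [-25.7 -43.8] [-25.4  66.2] back [ 25.8 -31.2] [25.6 41.3]
roller ends [   0.9 -100.5] [ -1.2 100.9]
plate front corners [-95.9 -88.7] [-97.   88.9]
```

Request:
play_rows --plan '[[[0.015,-0.02,-0.005,0,0,0,0.3],[0.015,-0.03,0,0,0,0,0.3],[0.015,-0.03,0,0,0,0,0.3],[0.01,-0.03,0,0,0,0,0.3],[0.01,-0.03,0,0,0,0,0.3],[0,-0.03,0,0,0,0,0.3],[0,-0.02,0,0,0,0,0.3],[0,0,0,0,0,0,0.3]]]'

```text
t: 29.28
tcp_pos: [444.3, 23.2, 168.2]
tool_rot: [-0.065, 0.998, 0.0, -0.01]
contact_force: [0.0, 0.1, 0.1]
opening: 60.1
```

Run:
```python
from h import *
p,r,s=pose();print(p)
t=cap('top','t22');c2=cap('scene','s22');c=cap('wrist','w22')
cv2.imwrite('pics/t22c.png',cv2.resize(t['frame'][150:220,130:220,::-1],(770,600),interpolation=cv2.INTER_CUBIC))
cv2.imwrite('pics/s22c.png',cv2.resize(c2['frame'][140:200,140:240,::-1],(800,480),interpolation=cv2.INTER_CUBIC))
a=L('s11')['frame'][140:200,140:240,::-1];
cv2.imwrite('pics/s11d.png',cv2.resize(a,(800,480),interpolation=cv2.INTER_CUBIC))
```

```text
[444.34997833  23.21451128 168.24594632]
```

View pics/t22c.png

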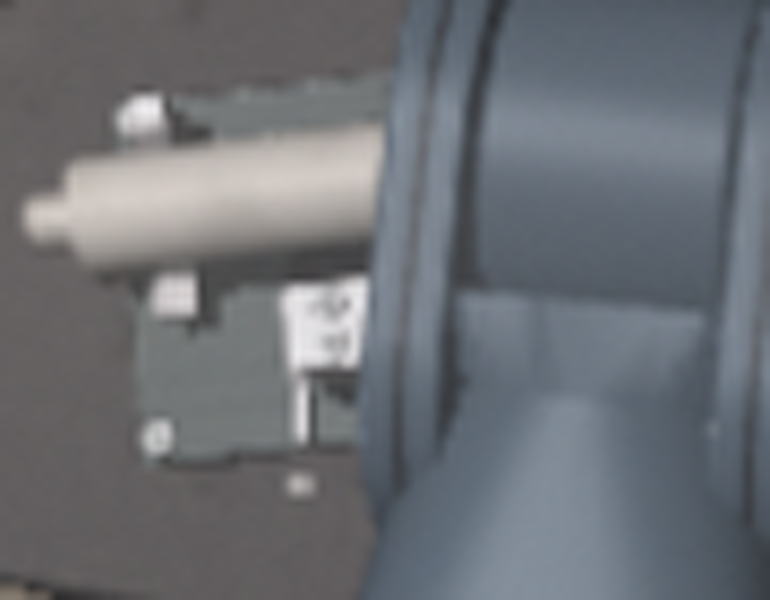

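View pics/s22c.png

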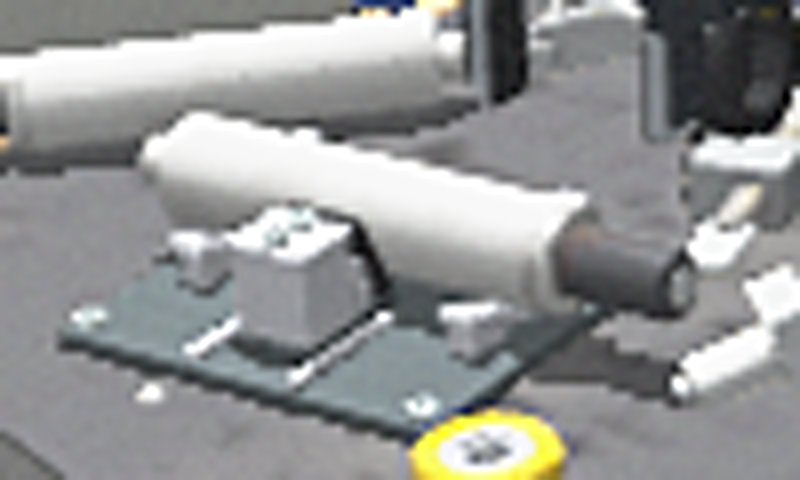

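View pics/s11d.png

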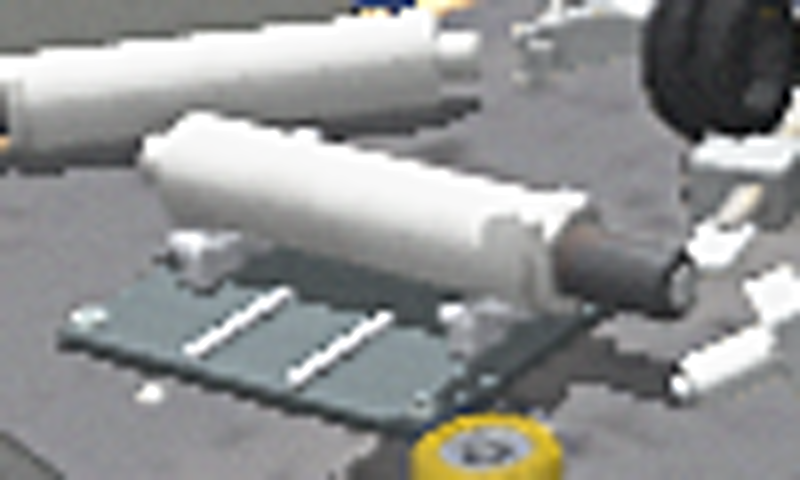

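Run:
```python
from h import *
c=L('t22');kx=770/90;ky=600/70
e=lambda u,v,z:cr(onz(c,130+(u+.5)/kx-.5,150+(v+.5)/ky-.5,z))
print('chock back left',e(288,370,54),'front left',e(283,287,54),'mid of left top edge hole')
print('strip near end',e(302,443,13),'plate corner',e(142,462,8))
print('roller edges',e(250,138,38),e(255,258,38),'end',e(70,212,38))
c=L('s22');f=lambda u,v,z:cr(onz(c,140+(u+.5)/8-.5,140+(v+.5)/8-.5,z))
print('scene: strips near',f(190,350,13),f(295,380,13),'far right',f(388,316,13))
print('chock top: back-right',f(287,258,54),'front-right',f(353,228,54),'back-left',f(226,235,54),'base right front toe?',f(385,305,8))
```

```text
chock back left [-72.1  18.3] front left [-40.3  17.5] mid of left top edge hole
strip near end [-95.   26.1] plate corner [-94.4  90.5]
roller edges [22.  29.4] [-24.9  31.4] end [  1.5 101.1]
scene: strips near [-89.4  27.5] [-90.2 -24.3] far right [-29.8 -23.5]
chock top: back-right [-71.6 -11.1] front-right [-38.4 -17.4] back-left [-66.5  22.6] base right front toe? [-14.7 -10.3]
```

```bash
python3 -c "
from plant import bot
print(bot.job_done(), bot.sense()['t'])"
```

```text
the job is handed in; nothing more can be done
the job is handed in; nothing more can be done
```

The roller is in the V-cradle and the large chock is pushed up against it in the lane. Both are released and the gripper is clear. I handed the job in at about 29.5 s; it reports no verdict.

**Roller:** I lifted it off the rest, lowered it until its weight came off the wrist force, and let go.
- It measured about 0 ± 1.5 mm across from the seat point and about 2 mm along, with roughly 0.01 rad of skew.
- I did not measure its seated height on its own.
- Scene pictures from before and after the chock push show the roller in the same place.

**Chock:** I set the largest of the three down in the lane and pushed it forward until it stopped moving at about 3.4 N.
- It stands upright and central in the lane, within about 0.5 mm sideways.

**Disagreements:**
- Gripper position and the wrist camera put `chock_mid` at about x = -56 mm from the seat. The top camera, compared with the guide strips, gave about -54.7 mm; touching should be -54 mm.
- That puts the toe between about -13 and -11.7 mm, inside the limit of -15.6 mm but with only about 2.5 mm to spare in the worst case. I did not push again.
- Early camera estimates of the roller's height in the rest were up to 11 mm above the stated 100 mm. I did not resolve this, and went by contact force when lowering it.

**Other things:** My path never came near the bolt, and the nylon block was still in place in the last wrist pictures. I did not measure the final positions of either one.

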